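# Nip a stack of tag cards in the dead-weight lever press

## Task

Nip the stack of tag cards in the lever press: with the beam still locked up, slide the stack lengthwise under the platen until it is home against the back stop and centred, and hang every hook weight that stands on the table on the beam's crossbar, letting each go gently so that it hangs free. Then swing the arrest lever over so that the beam comes down on the stack, leave it pressing for five seconds, lock the beam up again with the lever, and take the stack out and lay it flat in the wooden tray. Leave the weights hanging, tip none over, and leave everything else where it stands.

Things in the scene. Friction and masses are not known exactly. Their poses are not given: they have to be found in the camera images.
- press: fixed lever press. Origin: on the table under the beam's middle line at the platen; x across the beam (away from the robot), beam runs along -y, z up. Plywood bed 15 mm thick, x -155 to +70, y -125 to +155 mm; its front (x below -50) is a free loading apron. Beam 20 mm wide, z 123 to 175 mm. Hinge cheeks: x +-22, y 88 to 132, z to 155. Prop cheeks: x +-22, y -106 to -74, z to 115
- stack_home (a point): on the bed's top (z 15 mm): where the card stack's origin belongs, press frame x -26, y 0, axes as the press; the stack's long side then runs along x and its far end touches the steel back stop (face at x +18, y +-40, 14 mm high). The stack sticks out 26 mm in front of the platen
- platen (a point): middle of the underside of the green platen, 56 (x) x 46 (y) mm, under the beam: press x -44 to +12, within y +-27. Beam held up: 21 to 25 mm above the bed, so a stack passes with 5 to 9 mm to spare
- beam (a joint): press beam, hinge about the press's +x at press y 110, z 135: 0 = held up by the prop, grows as its free end comes down; about 0.07 with the platen on the stack, 0.12 at its lower stop with nothing beneath. Damped; sinks by weight alone
- crossbar (a point): middle of the crossbar at the beam's free end, 360 mm from the hinge, on the bar's axis; x runs along the bar. Bar 10 mm thick, x -120 to +120, with 20 mm collars at its ends; the beam block takes x +-14, so weights hang at x 32 to 100 mm on either side, 45 mm or more apart. Height 159 mm when held up, 135 mm when pressing
- lever (a joint): arrest lever, hinge about the press's +x at press y -90, z 98: 0 = beam locked up (over-centre at its stop, handle leaning to the hinge, +y), 1.4 = beam released (handle leaning to the crossbar, -y). Stays where it is left, but the load carries it on past centre; locking it again takes up to 12 N at the knob
- lever_knob (a point): centre of the 24 mm black ball knob on the lever's 10 mm rod, 110 mm from the pivot, in the plane press x +50 (behind the beam); height about 182 mm at both ends of its swing, 208 mm in the middle. Push knob or rod sideways along the press's y, tool from above
- card_deck: stack of blank white tag cards, 66 x 95 x 16 mm, 60 g, rigid; origin: centre of the underside; long side along its y, firm body 58 (x) x 88 (y) mm; grip across x, also near one end
- tray: fixed shallow wooden tray, open on top, 150 (x) x 120 (y) x 22 mm, walls 6 mm; origin: centre of the underside; inner floor 6 mm up
- glue_bottle: white squeeze bottle with orange nozzle, 52 mm across, 152 mm high; origin: centre of the underside; bystander
- ink_tin_ochre: ochre ink tin 68 mm across, 70 mm high; origin: centre of the underside; bystander
- staple_pack: pale small carton 55 x 100 x 38 mm; origin: centre of the underside; bystander
- weight_1: steel hook weight, 0.35 kg, one of two or three alike, standing upright; absent if None. Origin: centre of its underside, z up. Slab 60 (x) x 34 (y) x 22 mm; stem 10 x 16 mm from its middle (x +-5) up to z 105. From the stem a hook runs to -x: mouth open downwards, 22 mm wide (x -5 to -27), 16 mm long in y; lip x -27 to -35, down to z 73. Flat lifting tab on top (see its saddle entry)
- weight_1_saddle (a point): weight_1: middle of its hook's saddle (weight frame x -16, y 0, z 95 mm), axes as the weight's. The slab lies below the mouth, so a bar comes in from the side, -x, through the 51 mm gap under the lip. Tab to pinch across x from above: 10 mm thick, centred at x -12, 30 mm wide in y, z 105 to 139. Off-centre: let go, it tips about y some 14 degrees, slab towards -x, bar in the corner by the lip
- weight_2: steel hook weight, 0.35 kg, one of two or three alike, standing upright; absent if None. Origin: centre of its underside, z up. Slab 60 (x) x 34 (y) x 22 mm; stem 10 x 16 mm from its middle (x +-5) up to z 105. From the stem a hook runs to -x: mouth open downwards, 22 mm wide (x -5 to -27), 16 mm long in y; lip x -27 to -35, down to z 73. Flat lifting tab on top (see its saddle entry)
- weight_2_saddle (a point): weight_2: middle of its hook's saddle (weight frame x -16, y 0, z 95 mm), axes as the weight's. The slab lies below the mouth, so a bar comes in from the side, -x, through the 51 mm gap under the lip. Tab to pinch across x from above: 10 mm thick, centred at x -12, 30 mm wide in y, z 105 to 139. Off-centre: let go, it tips about y some 14 degrees, slab towards -x, bar in the corner by the lip
- weight_3: steel hook weight, 0.35 kg, one of two or three alike, standing upright; absent if None. Origin: centre of its underside, z up. Slab 60 (x) x 34 (y) x 22 mm; stem 10 x 16 mm from its middle (x +-5) up to z 105. From the stem a hook runs to -x: mouth open downwards, 22 mm wide (x -5 to -27), 16 mm long in y; lip x -27 to -35, down to z 73. Flat lifting tab on top (see its saddle entry)
- weight_3_saddle (a point): weight_3: middle of its hook's saddle (weight frame x -16, y 0, z 95 mm), axes as the weight's. The slab lies below the mouth, so a bar comes in from the side, -x, through the 51 mm gap under the lip. Tab to pinch across x from above: 10 mm thick, centred at x -12, 30 mm wide in y, z 105 to 139. Off-centre: let go, it tips about y some 14 degrees, slab towards -x, bar in the corner by the lip

How it is judged (in metres and radians):
On the way, in this order (a step that is already met when the one before it is completed fails the run):
1. the stack is home under the platen and every weight hangs on the crossbar, with the beam still locked up (x of card_deck in the frame of stack_home between -0.008 and 0.006 m and y of card_deck in the frame of stack_home between -0.012 and 0.012 m and angle between the y axis of card_deck and the x axis of press, either way round below 0.15 rad and x of weight_1_saddle in the frame of crossbar between -0.116 and 0.116 m and y of weight_1_saddle in the frame of crossbar between -0.02 and 0.02 m and z of weight_1_saddle in the frame of crossbar between -0.008 and 0.022 m and contact force between each of weight_1, weight_2, weight_3 and press above 1 N and angle between each of weight_1, weight_2, weight_3's own z axis and vertical below 0.7 rad and x of weight_2_saddle in the frame of crossbar between -0.116 and 0.116 m and y of weight_2_saddle in the frame of crossbar between -0.02 and 0.02 m and z of weight_2_saddle in the frame of crossbar between -0.008 and 0.022 m and x of weight_3_saddle in the frame of crossbar between -0.116 and 0.116 m and y of weight_3_saddle in the frame of crossbar between -0.02 and 0.02 m and z of weight_3_saddle in the frame of crossbar between -0.008 and 0.022 m and value of joint lever below 0.12 rad and value of joint beam below 0.012 rad), for 0.3 s.
2. the lever is over and the beam presses on the stack (platen force over about 12 N) for 3 s, all weights hanging (value of joint lever above 1.1 rad and value of joint beam above 0.05 rad and contact force between card_deck and press above 24 N and x of card_deck in the frame of stack_home between -0.008 and 0.006 m and y of card_deck in the frame of stack_home between -0.012 and 0.012 m and angle between the y axis of card_deck and the x axis of press, either way round below 0.15 rad and x of weight_1_saddle in the frame of crossbar between -0.116 and 0.116 m and y of weight_1_saddle in the frame of crossbar between -0.02 and 0.02 m and z of weight_1_saddle in the frame of crossbar between -0.008 and 0.022 m and contact force between each of weight_1, weight_2, weight_3 and press above 1 N and angle between each of weight_1, weight_2, weight_3's own z axis and vertical below 0.7 rad and x of weight_2_saddle in the frame of crossbar between -0.116 and 0.116 m and y of weight_2_saddle in the frame of crossbar between -0.02 and 0.02 m and z of weight_2_saddle in the frame of crossbar between -0.008 and 0.022 m and x of weight_3_saddle in the frame of crossbar between -0.116 and 0.116 m and y of weight_3_saddle in the frame of crossbar between -0.02 and 0.02 m and z of weight_3_saddle in the frame of crossbar between -0.008 and 0.022 m), for 3 s.
3. the beam is locked up again (value of joint lever below 0.12 rad and value of joint beam below 0.012 rad), for 0.3 s.
At the end, for the whole second after the job is handed in: the card stack lies flat (within 0.1 rad) and still inside the tray, every weight hangs by its hook on the crossbar, the lever is back at its stop (under 0.12 rad) and the beam is held up (under 0.012 rad) (all of step 3 and x of card_deck in the frame of tray between -0.035 and 0.035 m and y of card_deck in the frame of tray between -0.03 and 0.03 m and z of card_deck in the frame of tray below 0.012 m and angle between card_deck's own z axis and vertical below 0.1 rad and linear speed of card_deck below 0.02 m/s and x of weight_1_saddle in the frame of crossbar between -0.116 and 0.116 m and y of weight_1_saddle in the frame of crossbar between -0.02 and 0.02 m and z of weight_1_saddle in the frame of crossbar between -0.008 and 0.022 m and contact force between each of weight_1, weight_2, weight_3 and press above 1 N and angle between each of weight_1, weight_2, weight_3's own z axis and vertical below 0.7 rad and x of weight_2_saddle in the frame of crossbar between -0.116 and 0.116 m and y of weight_2_saddle in the frame of crossbar between -0.02 and 0.02 m and z of weight_2_saddle in the frame of crossbar between -0.008 and 0.022 m and x of weight_3_saddle in the frame of crossbar between -0.116 and 0.116 m and y of weight_3_saddle in the frame of crossbar between -0.02 and 0.02 m and z of weight_3_saddle in the frame of crossbar between -0.008 and 0.022 m); the robot touches nothing.
It fails at once if a weight tipped over or dropped (angle between any of weight_1, weight_2, weight_3's own z axis and vertical above 0.9 rad).
It fails at once if the glue bottle, the ochre tin or the small carton moved more than 3 cm (distance of any of glue_bottle, ink_tin_ochre, staple_pack from where it was at the start of the episode above 0.03 m).
Of weight_1, weight_2, weight_3 only 2 to 3 are there at a start; the rules pass over those that are not, and their reading is None.
At some moment in a run one of card_deck may be knocked a few centimetres aside while the robot is not near it.
It also fails if it takes over 210 s, if anything falls off the work surface, if the arm or the gripper's body presses on something with over 40 N, if the wrist force passes 120 N, or if a joint passes its speed limit or range.

## Robot

A 6-joint arm with a two-finger parallel gripper is mounted at the origin on a cart in front of the work surface, level with it; the furniture and walls round the work are solid. World frame = base frame: x ahead of the robot, y to its left, z up, the work surface at z = 0. Lengths are in mm, angles in rad, forces in N, time in s.
With the tool pointing down it reaches from about 350 to 875 mm from the base axis. Payload 4.2 kg.
Tool frame: the origin (TCP) lies between the finger pads; the fingertips stand 25 mm ahead of it and the grasp point (between the pads) lies 6 mm ahead of it; z points along the fingers, y is the line along which they close (so a half turn about z gives the same grasp; the last joint's range is limited). The gripper opens to 85 mm and grips with 20 to 120 N. Pads are 22 mm wide; open, the fingers measure 114 mm over their backs; the gripper's body (76 mm by 85 mm) begins 54 mm behind the grasp point. The pads swing forward as they close: fully open they stand 13 mm farther back than shut.
Start: joints at [1.437, 0.385, 0.008, 0, -1.194, -0.259], TCP at [239.202, 577.392, 256.312] pointing down, gripper open.
Joint ranges: [-3.14, 3.14], [-1.21, 2.06], [-1.07, 1.41], [-3.16, 2.05], [-2.99, -0.16], [-3.1, 3.1]. Speed limits (rad/s): [2.79, 2.79, 3.14, 3.14, 3.14, 3.14].

## Interface

Orientations are given as a unit quaternion [x, y, z, w].
In Python, from bench import arm gives the robot as it stands.
- The arm moves only by the shell command python3 -m pendant 'ROWS'. ROWS is JSON, a list of rows, each a list of 7 numbers: the shift along the tool's x, y, z in m, then the turn, a rotation vector about the tool's x, y, z in degrees, then the finger opening in m, from 0 to 0.0854. In form: [[x, y, z, wx, wy, wz, fingers], ...]. A call has 1 to 12 rows; each row shifts and turns the commanded pose from where the row before left it, along the tool's axes as they then stand; what a row does not reach is not made up. A row lasts 1/10 s, in which the tool goes at most 50 mm and 8.59 degrees, less where a joint would pass 70% of its speed; a pose out of reach is approached as far as the arm can. A call is refused whole if a number of a shift passes 0.05 or a number of a turn 8.59, either way. A call with a gripper value outside its range is refused whole. The fingers move at their own pace and stop on an object; the grip force is fixed at half the most. Time passes only in rows, so rows that do not move let the fingers close. It gives the time, the measured TCP pose, the force, the opening and the grip force at its end, in the units of the state.
- arm.read_state(): the state, without advancing time (a new reading comes with each control period).
- arm.get_image(name): name is "scene" or "top" or "wrist"; returns a dict with "image" (384x512x3 uint8, red, green, blue), "fx", "fy", "cx", "cy" (pixels), "k1" (the pictures are not rectified: a ray, as slopes to the right and down, at radius r is drawn at 1 + k1 r^2 times it, then the intrinsics apply), "xyz" and "rotation" of the camera in the world. Camera axes: x right, y down, z forward; pixel columns grow to the right and rows downward; lengths in mm; the calibration is good to about 2 mm. A picture is of the moment at which its call begins. There is no depth.
- arm.job_done(): hands the job in; it is judged then, once.
The state is a dict: "clock": time; "joints": joint angles; "joint_vel": joint speeds; "joint_efforts": joint torques, N m; "position": TCP position; "ee_rot": TCP orientation; "contact_force": force on the tool from outside, world axes, zero at the start; "wrist_torque": the same for the moment, N m; "gripper_width": finger opening in mm; "grasp_force": force on a finger pad.
Only numpy, scipy, OpenCV 4.12 (cv2) and the standard library are available. Lean on these libraries where they do the work, as an engineer would, in place of code of your own. Each camera call takes 0.05 s, during which the arm holds its last target. There are 200 camera calls.

## Working session

There is one attempt and no reset: what is moved stays moved. The work goes in short steps, Python scripts to look and compute and a shell command to move; the robot and the scene stay as the last step left them, time stands still between calls to the robot, and variables do not carry over. Pictures are saved under pics/ and viewed, at most 14 in all, crops included, and the job is handed in when it is done.

```bash
ls; mkdir -p pics; python3 - <<'E'
from bench import arm
import cv2,json
print(arm.read_state())
for n in ["scene","top"]:
    d=arm.get_image(n); im=d.pop("image"); cv2.imwrite(f"pics/{n}0.png",im[:,:,::-1]); print(n,d)
E
```

```text
pics
{'clock': 0.0, 'joints': array([ 1.43661205e+00,  3.85521812e-01,  6.58624490e-03, -4.86822455e-04,
       -1.19399691e+00, -2.58609757e-01]), 'joint_vel': array([ 1.44420565e-05, -3.34568127e-05,  1.12344593e-03, -1.16411975e-03,
        9.42994181e-04,  7.37005613e-04]), 'joint_efforts': array([ 1.33207617e-03, -3.92289877e+01,  1.88402778e+01,  4.18614328e+00,
       -4.64335259e-03, -3.19618678e-06]), 'position': array([239.0043108 , 576.90372394, 255.22881831]), 'ee_rot': array([ 9.80757905e-01, -1.95224845e-01, -1.59396595e-04,  1.08007662e-03]), 'contact_force': array([-0.08232541, -0.06696011, -0.46444885]), 'wrist_torque': array([-0.04555731, -0.00226794, -0.01210205]), 'grasp_force': 0.0, 'gripper_width': 85.27883601741297}
scene {'fx': 377.53196166131335, 'fy': 377.53196166131335, 'cx': 253.47522329618886, 'cy': 189.9465646570157, 'k1': 0.016831843573232103, 'xyz': array([-255.87401281, -435.09525148,  951.17186725]), 'rotation': array([ 0.78260889, -0.46937511,  0.20945014, -0.35119934])}
top {'fx': 479.063148141117, 'fy': 479.063148141117, 'cx': 256.83811538760284, 'cy': 191.32788581946923, 'k1': -0.04756821761069314, 'xyz': array([ 453.87719383,    9.14376345, 1797.3391086 ]), 'rotation': array([-0.69936284,  0.71372362, -0.03186269,  0.02179425])}
```

```bash
python3 - <<'E'
import cv2
for n in ["scene","top"]:
    im=cv2.imread(f"pics/{n}0.png"); cv2.imwrite(f"pics/{n}0b.png",cv2.resize(im,(800,600),interpolation=cv2.INTER_CUBIC))
E
```

```text
(no output)
```

View pics/scene0b.png

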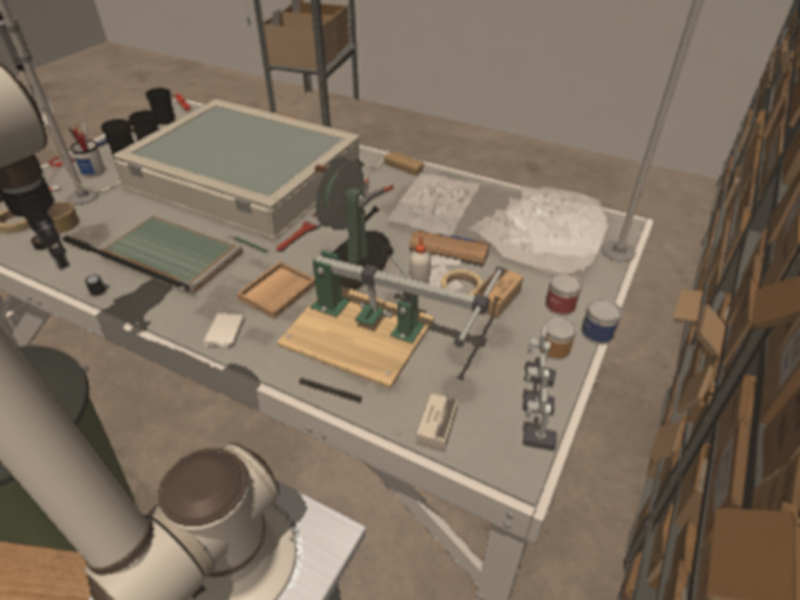

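View pics/top0b.png

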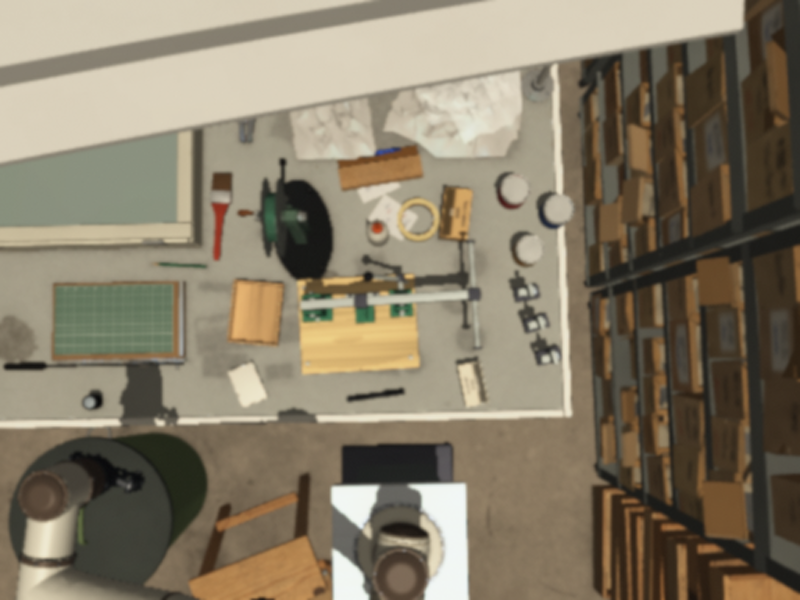

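The scene shows the press in the middle, the deck (scene 225,330), the tray (275,288) and three weights in a row at the right. Next I'll enlarge the areas I need.

```bash
cat > h.py <<'E'
import numpy as np,cv2
from bench import arm
from scipy.spatial.transform import Rotation as R
def cam(n,save=None):
    d=arm.get_image(n)
    if save: cv2.imwrite(save,d["image"][:,:,::-1])
    return d
def KD(d): return np.array([[d["fx"],0,d["cx"]],[0,d["fy"],d["cy"]],[0,0,1]]),np.array([d["k1"],0,0,0,0.])
def Rc(d):
    r=np.asarray(d["rotation"]); return R.from_quat(r).as_matrix() if r.shape==(4,) else r
def ray(d,uv):
    K,D=KD(d); p=cv2.undistortPoints(np.array([[uv]],float),K,D)[0,0]
    return Rc(d)@np.array([p[0],p[1],1.])
def at(d,uv,z):
    r=ray(d,uv); return d["xyz"]+r*(z-d["xyz"][2])/r[2]
def proj(d,P):
    K,D=KD(d); M=Rc(d).T
    return cv2.projectPoints(np.atleast_2d(np.array(P,float)),cv2.Rodrigues(M)[0],-M@d["xyz"],K,D)[0][:,0]
def crop(src,dst,x0,y0,x1,y1,f):
    im=cv2.imread(src)[y0:y1,x0:x1]; cv2.imwrite(dst,cv2.resize(im,None,fx=f,fy=f,interpolation=cv2.INTER_CUBIC))
E
python3 - <<'E'
from h import *
import pickle
S={n:cam(n) for n in ["scene","top"]}; pickle.dump(S,open("cams.pkl","wb"))
crop("pics/top0.png","pics/topA.png",140,150,370,270,3.4)
crop("pics/scene0.png","pics/sceneA.png",120,150,390,300,2.9)
E
```

```text
(no output)
```

View pics/topA.png

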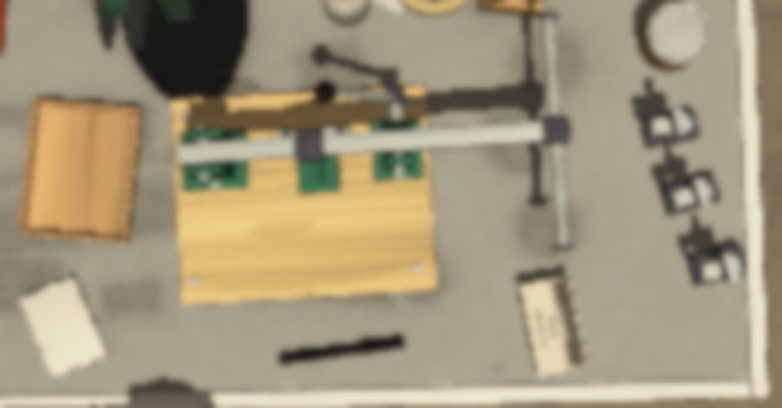

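View pics/sceneA.png

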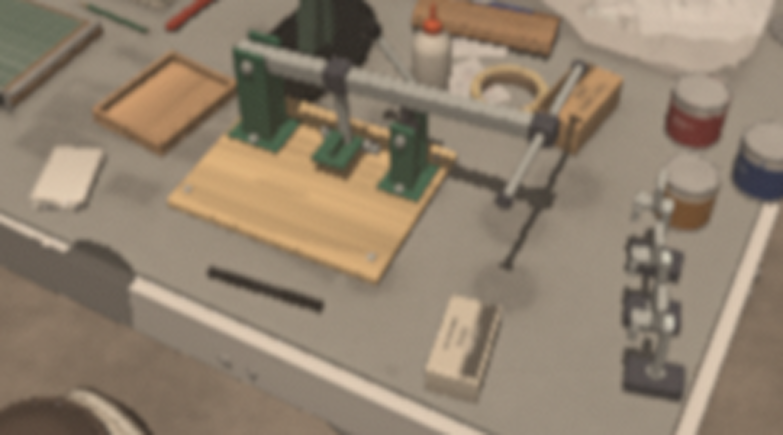

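Both crops show the bed corners, crossbar, deck, tray and three weights clearly. The hooks face the crossbar side. I'll fit poses to the picked pixels.

```bash
cat >> h.py <<'E'
from scipy.optimize import least_squares
import pickle
CAMS=pickle.load(open("cams.pkl","rb"))
tp=lambda u,v:(140+u/3.4,150+v/3.4)
sp=lambda u,v:(120+u/2.9,150+v/2.9)
def place(p,P,z0=0):
    c,s=np.cos(p[2]),np.sin(p[2]); P=np.atleast_2d(P)
    return np.c_[p[0]+c*P[:,0]-s*P[:,1],p[1]+s*P[:,0]+c*P[:,1],P[:,2]+z0]
def fit(obs,p0,cams=None):
    # obs: list (cam, uv, local point)
    cams=cams or CAMS
    f=lambda p:np.concatenate([(proj(cams[c],place(p,l))[0]-uv) for c,uv,l in obs])
    r=least_squares(f,p0,loss="soft_l1"); return r.x,r.fun.reshape(-1,2)
E
python3 - <<'E'
from h import *
t,s="top","scene"
o=[(t,tp(172,98),(70,155,15)),(t,tp(183,305),(-155,155,15)),(t,tp(438,290),(-155,-125,15)),(t,tp(430,88),(70,-125,15)),
(t,tp(548,16),(120,-250,159)),(t,tp(565,246),(-120,-250,159)),
(s,sp(170,200),(-155,155,15)),(s,sp(380,280),(-155,-125,8)),(s,sp(455,153),(70,-125,15)),(s,sp(505,203),(-120,-250,159)),(s,sp(577,65),(120,-250,159))]
p,e=fit(o,[560,50,0]); print("press",p); print(e.round(1).tolist())
print("crossbar",place(p,(0,-250,159)),"home",place(p,(-26,0,15)),"knob0~",place(p,(50,-90+110*np.sin(.7),182)))
T=[at(CAMS[t],tp(*q),22) for q in [(35,97),(142,103),(130,240),(22,232)]]; T=np.array(T);print("tray",T.round(),T.mean(0))
D=np.array([at(CAMS[t],tp(*q),16) for q in [(20,300),(70,278),(104,352),(54,377)]]);print("deck",D.round(),D.mean(0))
for q in [(660,140),(690,195),(715,268)]: print("w slab~",at(CAMS[t],tp(*q),22).round())
for q in [(680,122),(703,186),(730,260)]: print("w tab~",at(CAMS[t],tp(*q),139).round())
for q in [(655,380)]: print("w3 slab s",at(CAMS[s],sp(*q),11).round())
E
```

```text
press [5.75694829e+02 7.28905451e+01 4.14628431e-02]
[[-0.5, 0.5], [-0.6, -0.0], [-0.1, -0.3], [-1.6, -1.1], [0.1, -1.1], [-0.0, 0.7], [-1.3, 0.0], [-0.3, 1.3], [1.4, -0.2], [0.4, 0.3], [1.8, 0.6]]
crossbar [[ 586.05756969 -176.89458976  159.        ]] home [[549.71717471  71.81282005  15.        ]] knob0~ [[626.44506361  55.84348558 182.        ]]
tray [[644. 378.  22.]
 [635. 261.  22.]
 [486. 275.  22.]
 [497. 393.  22.]] [565.60262778 326.71351798  22.        ]
deck [[423. 397.  16.]
 [446. 342.  16.]
 [365. 306.  16.]
 [339. 360.  16.]] [393.3326477  351.09184161  16.        ]
w slab~ [ 583. -306.   22.]
w slab~ [ 522. -337.   22.]
w slab~ [ 442. -362.   22.]
w tab~ [ 593. -306.  139.]
w tab~ [ 527. -328.  139.]
w tab~ [ 451. -353.  139.]
w3 slab s [ 446. -366.   11.]
```

Press fit residuals are about 1 px. Next I'll fly the arm over the weights, hands down at yaw 0.

```bash
python3 -m pendant '[[0,0,-0.03,0,0,-7.5,0.085],[0,0,-0.03,0,0,-7.5,0.085],[0,0,-0.03,0,0,-7.5,0.085],[0.02,0.042,0,0,0,0,0.085],[0.02,0.042,0,0,0,0,0.085],[0.02,0.042,0,0,0,0,0.085],[0.02,0.042,0,0,0,0,0.085],[0.02,0.042,0,0,0,0,0.085],[0.02,0.042,0,0,0,0,0.085],[0.02,0.042,0,0,0,0,0.085],[0.02,0.042,0,0,0,0,0.085],[0.02,0.042,0,0,0,0,0.085]]'
python3 -m pendant '[[0.012,0.042,0,0,0,0,0.085],[0.012,0.042,0,0,0,0,0.085],[0.012,0.042,0,0,0,0,0.085],[0.012,0.042,0,0,0,0,0.085],[0.012,0.042,0,0,0,0,0.085],[0.012,0.042,0,0,0,0,0.085],[0,0.042,0,0,0,0,0.085],[0,0.042,0,0,0,0,0.085],[0,0.042,0,0,0,0,0.085],[0,0.042,0,0,0,0,0.085],[0,0.042,0,0,0,0,0.085],[0,0,0,0,0,0,0.085]]'
python3 - <<'E'
from h import *
d=cam("wrist","pics/w1.png"); pickle.dump(d,open("w1.pkl","wb"))
s=arm.read_state(); print(s["position"],s["joints"],R.from_quat(s["ee_rot"]).as_matrix().round(3)); print({k:v for k,v in d.items() if k!="image"}); print(Rc(d).round(3))
crop("pics/w1.png","pics/w1b.png",0,0,512,384,1.56)
E
```

```text
clock: 1.4
position: [419.4, 197.5, 346.5]
ee_rot: [1.0, 0.0, 0.0, -0.0]
contact_force: [0.6, -0.2, 0.4]
gripper_width: 85.0
grasp_force: 0.0
clock: 2.6
position: [490.5, -266.5, 345.2]
ee_rot: [1.0, -0.003, -0.001, 0.0]
contact_force: [-1.1, 0.3, -0.9]
gripper_width: 84.8
grasp_force: 0.0
[ 490.57458331 -264.68674634  345.31241979] [-2.04111488e-01  2.20050263e-01 -4.30084327e-03 -1.72347119e-04
 -1.34822886e+00  1.77066597e+00] [[ 1.    -0.004 -0.002]
 [-0.004 -1.     0.001]
 [-0.002 -0.001 -1.   ]]
{'fx': 282.7768215002715, 'fy': 282.7768215002715, 'cx': 257.4418063352504, 'cy': 189.78126274800604, 'k1': 0.02005784065460493, 'xyz': array([ 560.96403331, -268.14799325,  462.10199883]), 'rotation': array([-0.69806607,  0.70179745,  0.10084242, -0.10007447])}
[[-0.005 -0.96  -0.281]
 [-1.     0.005  0.002]
 [-0.     0.281 -0.96 ]]
```

View pics/w1b.png

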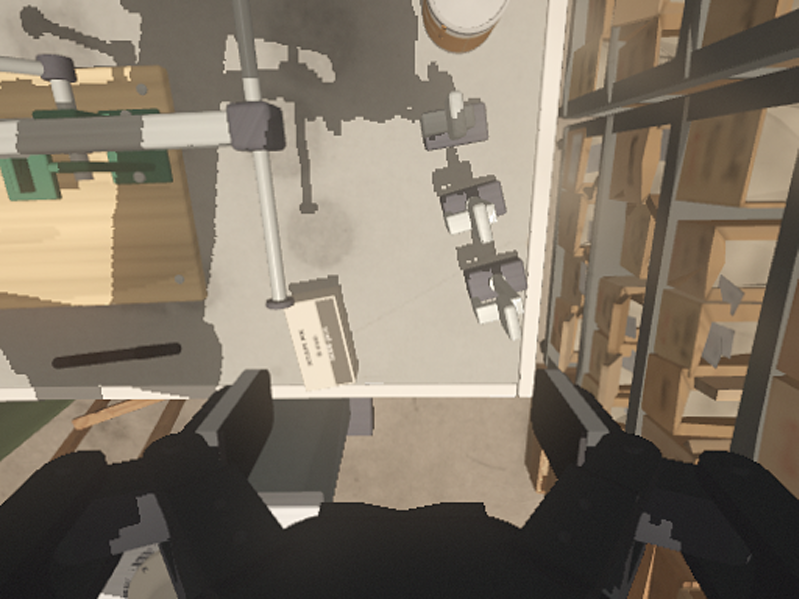

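The wrist picture shows three weights at about (455,125), (475,205), (495,285), hooks towards the crossbar (255,80–300). I'll enlarge that region for precise corners.

```bash
python3 - <<'E'
from h import *
crop("pics/w1.png","pics/w1c.png",150,15,350,225,2.85)
E
```

```text
(no output)
```

View pics/w1c.png

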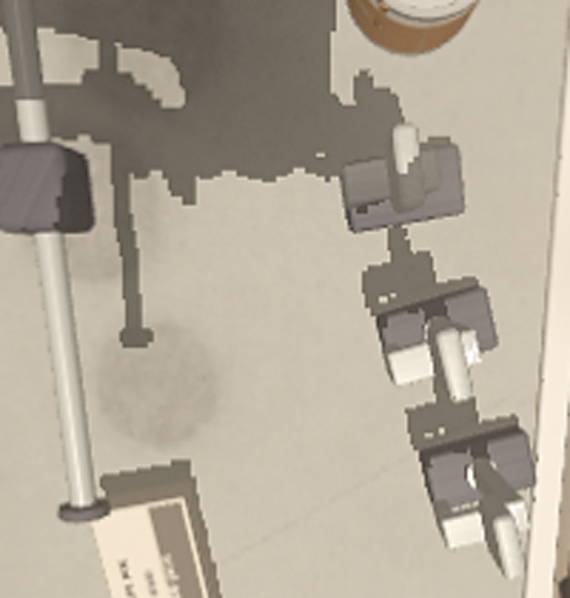

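```bash
python3 - <<'E'
from h import *
d=pickle.load(open("w1.pkl","rb")); C={"w":d}
n=lambda u,v:(150+u/2.85,15+v/2.85)
L={"UL":(-30,17,22),"UR":(30,17,22),"LR":(30,-17,22),"LL":(-30,-17,22),"TN":(-12,-15,139),"TF":(-12,15,139)}
O={1:{"UR":(458,140),"LR":(465,213),"LL":(352,230),"TN":(405,205),"TF":(405,124)},
2:{"UL":(377,315),"UR":(485,288),"LR":(497,345),"TN":(460,400)},
3:{"UL":(422,462),"UR":(525,427),"LR":(533,480),"LL":(440,515),"TN":(514,577)}}
im=cv2.resize(cv2.imread("pics/w1.png")[15:225,150:350],None,fx=2.85,fy=2.85,interpolation=cv2.INTER_CUBIC)
def dr(p,pts,col):
    q=(proj(d,place(p,np.array(pts,float)))-[150,15])*2.85
    cv2.polylines(im,[q.round().astype(int)],True,col,1)
W={}
for k,o in O.items():
    p,e=fit([("w",n(*uv),L[f]) for f,uv in o.items()],[500,-320,-1.57],C); W[k]=p
    print(k,p.round(3),np.degrees(p[2]).round(1),e.round(1).tolist())
    dr(p,[L[f] for f in["UL","UR","LR","LL"]],(0,0,255)); dr(p,[(-17,-15,139),(-7,-15,139),(-7,15,139),(-17,15,139)],(0,200,0)); dr(p,[(-35,-8,73),(-27,-8,73),(-27,8,73),(-35,8,73)],(255,0,0))
# crossbar check
P=[575.7,72.9,.0415]
dr(P,[(14,-250,164),(120,-250,164)],(255,0,255));dr(P,[(-14,-250,164),(-120,-250,164)],(255,0,255))
a=at(d,n(48,235),159);b=at(d,n(80,500),159);print("bar pts",a,b,"angle from x",np.arctan2(b[1]-a[1],b[0]-a[0]))
cv2.imwrite("pics/w1d.png",im); pickle.dump(W,open("W.pkl","wb"))
E
```

```text
1 [ 597.066 -317.625   -1.43 ] -81.9 [[0.3, 0.4], [-0.0, -0.1], [-1.0, 0.3], [2.3, 0.5], [-0.8, -1.4]]
2 [ 524.586 -337.691   -1.318] -75.5 [[-0.8, -0.0], [0.2, -1.1], [0.3, 1.1], [0.1, 0.1]]
3 [ 447.5   -364.784  136.985] 7848.6 [[-0.9, -0.8], [-0.5, -0.5], [2.0, 0.6], [-1.2, -0.2], [1.3, 0.8]]
bar pts [ 570.32956339 -176.08003195  159.        ] [ 471.83294006 -178.98405173  159.        ] angle from x -3.1121177471865247
```

View pics/w1d.png

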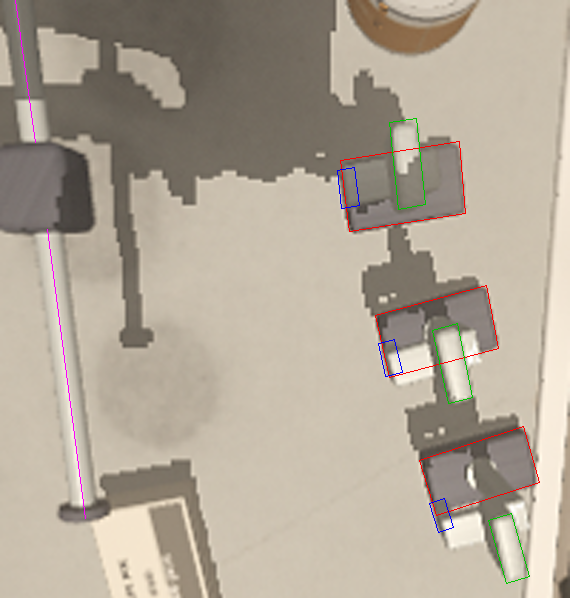

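Overlays match the weights well: W1 tab (595,-306), W2 (522,-326), W3 (444,-353). Going to W1.

```bash
cat >> h.py <<'E'
def plan(x,y,z,yaw):
    s=arm.read_state(); M=R.from_quat(s["ee_rot"]); q=M.as_matrix()
    c=np.radians(yaw); T=np.array([[np.cos(c),np.sin(c),0],[np.sin(c),-np.cos(c),0],[0,0,-1]])
    print("clk %.1f pos"%s["clock"],s["position"].round(1),"yaw %.1f"%np.degrees(np.arctan2(q[1,0],q[0,0])),
     "TURN",np.degrees((M.inv()*R.from_matrix(T)).as_rotvec()).round(1),"SHIFT",(T.T@(np.array([x,y,z])-s["position"])).round(1),
     "F",s["contact_force"].round(1),"w %.1f g %.1f"%(s["gripper_width"],s["grasp_force"]))
E
python3 -m pendant '[[0,0,0,0,0,-8.3,0.05],[0.0327,0.0185,0.03,0,0,0,0.05],[0.0327,0.0185,0.03,0,0,0,0.05],[0.0327,0.0185,0.03,0,0,0,0.05],[0,0,0.04,0,0,0,0.05],[0,0,0.03,0,0,0,0.05],[0,0,0,0,0,0,0.05],[0,0,0,0,0,0,0.05]]' >/dev/null
python3 -c "
from h import *
plan(595.4,-305.7,136,8.1)
d=cam('wrist','pics/w2.png'); crop('pics/w2.png','pics/w2b.png',150,120,400,320,3); pickle.dump(d,open('w2.pkl','wb'))"
```

```text
clk 3.5 pos [ 596.7 -302.9  187.1] yaw 8.4 TURN [0.1 0.  0.3] SHIFT [-1.7  2.6 51.1] F [-0.  -0.1  1.7] w 49.9 g 0.0
```

View pics/w2b.png

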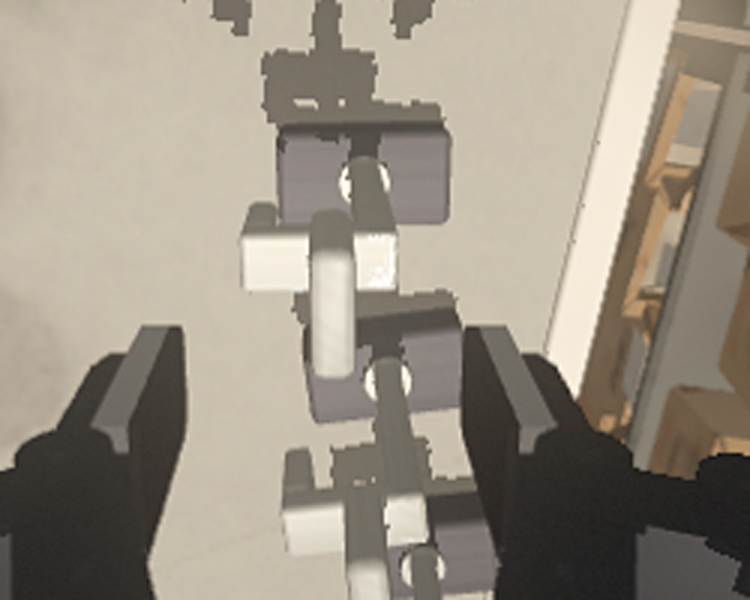

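Tab sits square between the fingers, at (333,315) in the crop. Descend, grip and lift.

```bash
python3 -c "
from h import *
d=pickle.load(open('w2.pkl','rb')); print(at(d,(150+333/3,120+375/3),139),at(d,(150+333/3,120+255/3),139))"
python3 -m pendant '[[-0.0015,0.002,0.017,0,0,0,0.05],[0,0,0.017,0,0,0,0.05],[0,0,0.016,0,0,0,0.05],[0,0,0,0,0,0,0.05],[0,0,0,0,0,0,0.0],[0,0,0,0,0,0,0.0],[0,0,0,0,0,0,0.0],[0,0,0,0,0,0,0.0],[0,0,0,0,0,0,0.0],[0,0,0,0,0,0,0.0]]'
```

```text
[ 582.32913228 -308.48702666  139.        ] [ 609.27571836 -304.41051943  139.        ]
clock: 4.5
position: [596.0, -305.7, 138.3]
ee_rot: [0.997, 0.073, 0.001, 0.001]
contact_force: [-0.6, 1.7, 5.1]
gripper_width: 8.7
grasp_force: 59.9
```

```bash
python3 -m pendant '[[0,0,-0.01,0,0,0,0],[0,0,-0.025,0,0,0,0],[0,0,-0.03,0,0,0,0],[0,0,-0.03,0,0,0,0],[0,0,-0.017,0,0,0,0],[0,0,0,0,0,6.4,0],[0.0145,-0.0165,0,0,0,0,0],[0.0145,-0.0165,0,0,0,0,0],[0.0145,-0.0165,0,0,0,0,0],[0.0145,-0.0165,0,0,0,0,0],[0,0,0,0,0,0,0],[0,0,0,0,0,0,0]]' >/dev/null
python3 -c "
from h import *
plan(652,-182,250,2)
d=cam('wrist','pics/w3.png'); pickle.dump(d,open('w3.pkl','wb')); crop('pics/w3.png','pics/w3b.png',0,0,512,384,1.55)"
```

```text
clk 5.7 pos [ 651.4 -236.4  247.7] yaw 2.0 TURN [-0.   0.1 -0. ] SHIFT [  2.5 -54.4  -2.3] F [-0.9  0.1 -4.8] w 8.8 g 58.8
```

View pics/w3b.png

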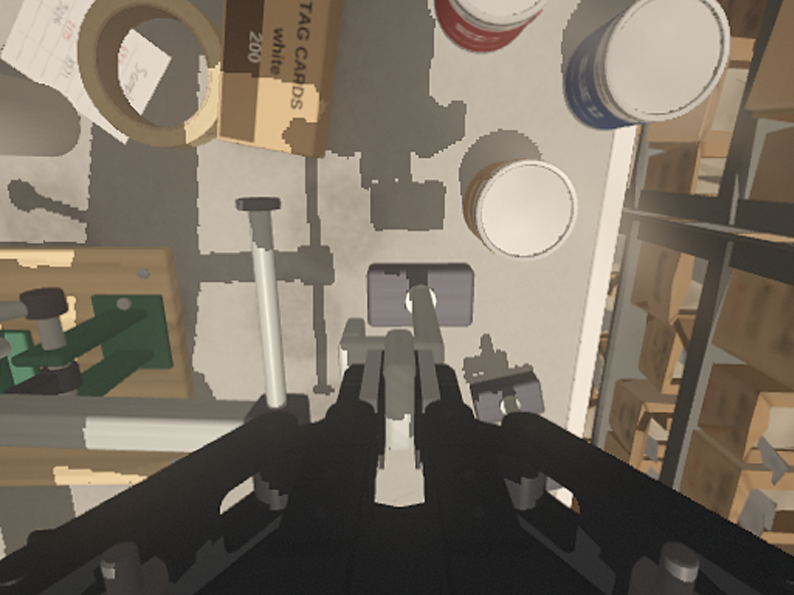

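The weight hangs level in the hand at (400,370). The bar runs from (258,205) to (277,400). I'll measure it.

```bash
python3 -c "
from h import *
d=pickle.load(open('w3.pkl','rb'))
for q in [(260,212),(264,255),(270,320),(276,390)]: print(at(d,(q[0]/1.55,q[1]/1.55),159).round(1))"
```

```text
[ 698.9 -171.6  159. ]
[ 678.8 -172.4  159. ]
[ 646.  -173.7  159. ]
[ 607.4 -175.   159. ]
```

```bash
python3 -m pendant '[[0,-0.014,0,0,0,0,0],[0,-0.014,0,0,0,0,0],[0,-0.014,0,0,0,0,0],[0,-0.013,0,0,0,0,0],[0,0,0,0,0,0,0],[0,0,0.013,0,0,0,0],[0,0,0.013,0,0,0,0],[0,0,0.008,0,0,0,0],[0,0,0,0,0,0,0],[0,0,0,0,0,0,0]]'; python3 -m pendant '[[0,0,0.003,0,0,0,0],[0,0,0,0,0,0,0],[0,0,0,0,0,0,0]]'
```

```text
clock: 6.75
position: [648.1, -182.2, 212.5]
ee_rot: [1.0, 0.016, -0.002, -0.001]
contact_force: [-1.4, 3.6, -5.8]
gripper_width: 9.0
grasp_force: 58.6
clock: 7.05
position: [648.7, -182.3, 211.3]
ee_rot: [1.0, 0.017, -0.0, -0.0]
contact_force: [-1.0, 4.1, -4.1]
gripper_width: 8.9
grasp_force: 59.0
```

```bash
python3 -m pendant '[[0,-0.003,0.0,0,0,0,0],[0,0,0.003,0,0,0,0],[0,0,0,0,0,0,0],[0,0,0,0,0,0,0]]';python3 -m pendant '[[0,0,0.002,0,0,0,0],[0,0,0,0,0,0,0],[0,0,0,0,0,0,0]]'
```

```text
clock: 7.45
position: [649.0, -180.3, 208.4]
ee_rot: [1.0, 0.016, 0.0, 0.0]
contact_force: [-0.0, -0.3, -4.3]
gripper_width: 8.9
grasp_force: 58.9
clock: 7.75
position: [649.2, -180.2, 207.2]
ee_rot: [1.0, 0.017, 0.001, 0.0]
contact_force: [-0.5, -0.7, -0.3]
gripper_width: 9.3
grasp_force: 59.4
```

Bar now carries the weight; release gently and rise.

```bash
python3 -m pendant '[[0,0,0.0005,0,0,0,0.013],[0,0,0,0,0,0,0.017],[0,0,0,0,0,0,0.022],[0,0,0,0,0,0,0.028],[0,0,0,0,0,0,0.035],[0,0,0,0,0,0,0.045],[0,0,0,0,0,0,0.06],[0,0,0,0,0,0,0.075],[0,0,0,0,0,0,0.08],[0,0,0,0,0,0,0.08]]'; python3 -m pendant '[[0,0,-0.02,0,0,0,0.08],[0,0,-0.03,0,0,0,0.08],[0,0,-0.04,0,0,0,0.08],[0,0,-0.04,0,0,0,0.08],[0,0,0,0,0,0,0.08]]'
python3 -c "
from h import *
plan(521.6,-326.1,187,14.5)
d=cam('wrist','pics/w4.png'); pickle.dump(d,open('w4.pkl','wb')); crop('pics/w4.png','pics/w4b.png',50,100,400,350,2.2)"
```

```text
clock: 8.75
position: [648.9, -179.7, 205.8]
ee_rot: [1.0, 0.017, 0.0, 0.0]
contact_force: [0.7, -0.1, -0.5]
gripper_width: 80.6
grasp_force: 0.0
clock: 9.25
position: [650.9, -180.6, 343.8]
ee_rot: [1.0, 0.017, 0.007, 0.002]
contact_force: [-0.7, 0.7, 0.2]
gripper_width: 79.9
grasp_force: 0.0
clk 9.2 pos [ 650.9 -180.6  343.8] yaw 1.9 TURN [  0.3  -0.8 -12.6] SHIFT [-161.6  108.5  156.8] F [-0.7  0.7  0.2] w 79.9 g 0.0
```

View pics/w4b.png

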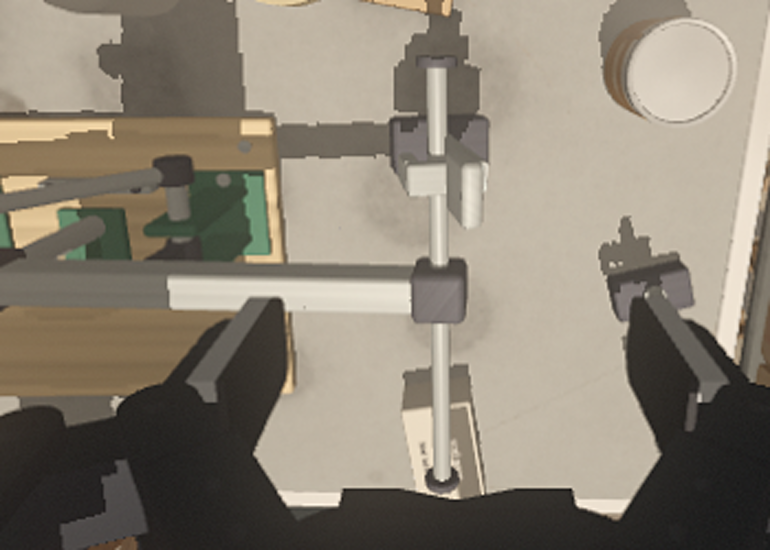

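W1 hangs on the bar at (445,180). Next is W2.

```bash
python3 -m pendant '[[0,0,0,0.1,-0.4,-6.3,0.05],[0,0,0,0.2,-0.4,-6.3,0.05],[-0.0404,0.0271,0.02,0,0,0,0.05],[-0.0404,0.0271,0.02,0,0,0,0.05],[-0.0404,0.0271,0.02,0,0,0,0.05],[-0.0404,0.0271,0.02,0,0,0,0.05],[0,0,0.038,0,0,0,0.05],[0,0,0.035,0,0,0,0.05],[0,0,0,0,0,0,0.05],[0,0,0,0,0,0,0.05],[0,0,0,0,0,0,0.05]]'>/dev/null
python3 -c "
from h import *
plan(521.6,-326.1,138,14.5)
d=cam('wrist','pics/w5.png'); pickle.dump(d,open('w5.pkl','wb'))
W=pickle.load(open('W.pkl','rb'))
im=d['image'][:,:,::-1].copy()
q=proj(d,place(W[2],[(-17,-15,139),(-7,-15,139),(-7,15,139),(-17,15,139)]));print(q.round())
cv2.polylines(im,[q.round().astype(int)],True,(0,200,0),1);cv2.imwrite('pics/w5o.png',im)
crop('pics/w5o.png','pics/w5b.png',150,120,400,320,3)"
```

```text
clk 10.4 pos [ 525.1 -317.8  190.1] yaw 14.6 TURN [-0.2  0.6  0.1] SHIFT [-5.5  7.2 52.1] F [ 0.4 -0.2  0.1] w 49.9 g 0.0
[[260. 249.]
 [275. 249.]
 [276. 207.]
 [260. 207.]]
```

View pics/w5b.png

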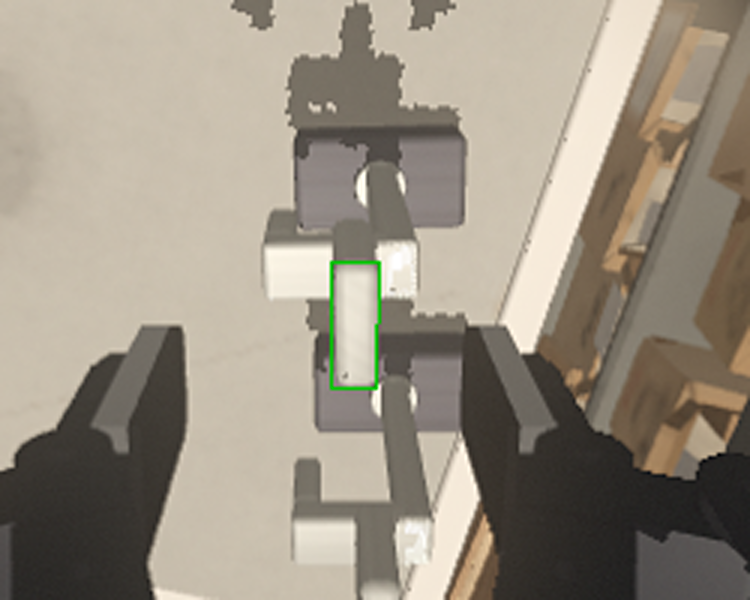

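Overlay coincides with W2's tab. Descend and grip.

```bash
python3 -m pendant '[[-0.0055,0.0072,0.0,-0.2,0.6,0,0.05],[0,0,0.017,0,0,0,0.05],[0,0,0.018,0,0,0,0.05],[0,0,0.017,0,0,0,0.05],[0,0,0,0,0,0,0.05],[0,0,0,0,0,0,0.05]]'
python3 -c "
from h import *
plan(521.6,-326.1,138,14.5)"
```

```text
clock: 11.05
position: [520.5, -326.2, 137.2]
ee_rot: [0.992, 0.126, -0.001, -0.001]
contact_force: [-0.2, -0.3, 0.5]
gripper_width: 49.8
grasp_force: 0.0
clk 11.1 pos [ 520.5 -326.2  137.2] yaw 14.5 TURN [-0.1  0.1  0. ] SHIFT [ 1.1  0.2 -0.8] F [-0.2 -0.3  0.5] w 49.8 g 0.0
```

```bash
python3 -m pendant '[[0,0,0,0,0,0,0],[0,0,0,0,0,0,0],[0,0,0,0,0,0,0],[0,0,0,0,0,0,0],[0,0,0,0,0,0,0],[0,0,-0.01,0,0,0,0],[0,0,-0.025,0,0,0,0],[0,0,-0.03,0,0,0,0],[0,0,-0.03,0,0,0,0],[0,0,-0.017,0,0,0,0],[0,0,0,0,0,6.2,0],[0,0,0,0,0,6.3,0]]'
python3 -m pendant '[[0.0075,-0.021,0,0,0,0,0],[0.0075,-0.021,0,0,0,0,0],[0.0075,-0.021,0,0,0,0,0],[0.0075,-0.021,0,0,0,0,0],[0,0,0,0,0,0,0],[0,0,0,0,0,0,0],[0,0,0,0,0,0,0]]'
python3 -c "
from h import *
plan(548,-183.8,248,2)"
```

```text
clock: 12.25
position: [519.9, -325.5, 248.1]
ee_rot: [1.0, 0.015, -0.002, -0.002]
contact_force: [-0.3, 0.3, -3.2]
gripper_width: 8.7
grasp_force: 59.4
clock: 12.95
position: [547.0, -241.3, 247.8]
ee_rot: [1.0, 0.017, -0.002, -0.001]
contact_force: [-0.3, 0.1, -2.4]
gripper_width: 9.1
grasp_force: 59.4
clk 12.9 pos [ 547.  -241.3  247.8] yaw 2.0 TURN [-0.2  0.3 -0. ] SHIFT [  3.  -57.4  -0.2] F [-0.3  0.1 -2.4] w 9.1 g 59.4
```

```bash
python3 -m pendant '[[0.0015,-0.0145,0,0,0,0,0],[0.0015,-0.0145,0,0,0,0,0],[0,-0.0145,0,0,0,0,0],[0,-0.014,0,0,0,0,0],[0,0,0,0,0,0,0],[0,0,0,0,0,0,0],[0,0,0.013,0,0,0,0],[0,0,0.013,0,0,0,0],[0,0,0.011,0,0,0,0],[0,0,0,0,0,0,0],[0,0,0,0,0,0,0]]'; python3 -m pendant '[[0,0,0.002,0,0,0,0],[0,0,0,0,0,0,0],[0,0,0,0,0,0,0]]'; python3 -m pendant '[[0,0,0.002,0,0,0,0],[0,0,0,0,0,0,0],[0,0,0,0,0,0,0]]'
```

```text
clock: 14.05
position: [548.3, -183.6, 210.8]
ee_rot: [1.0, 0.017, -0.002, -0.001]
contact_force: [-0.2, -0.3, -1.9]
gripper_width: 9.2
grasp_force: 59.4
clock: 14.35
position: [548.5, -183.3, 209.8]
ee_rot: [1.0, 0.017, -0.001, -0.001]
contact_force: [0.4, -0.4, -3.1]
gripper_width: 9.0
grasp_force: 59.4
clock: 14.65
position: [548.3, -183.3, 207.4]
ee_rot: [1.0, 0.017, -0.002, -0.001]
contact_force: [-0.0, -0.4, -2.5]
gripper_width: 8.9
grasp_force: 59.4
```

```bash
python3 -m pendant '[[0,0,0.0015,0,0,0,0],[0,0,0,0,0,0,0],[0,0,0,0,0,0,0]]'; python3 -m pendant '[[0,0,0.001,0,0,0,0],[0,0,0,0,0,0,0],[0,0,0,0,0,0,0]]'
```

```text
clock: 14.95
position: [548.6, -183.4, 206.1]
ee_rot: [1.0, 0.017, -0.001, -0.001]
contact_force: [-0.3, -0.2, -1.0]
gripper_width: 9.0
grasp_force: 59.7
clock: 15.25
position: [548.6, -183.4, 205.7]
ee_rot: [1.0, 0.018, -0.001, -0.001]
contact_force: [-1.1, 0.2, 3.9]
gripper_width: 8.9
grasp_force: 60.4
```

```bash
python3 -m pendant '[[0,0,0,0,0,0,0.013],[0,0,0,0,0,0,0.017],[0,0,0,0,0,0,0.022],[0,0,0,0,0,0,0.028],[0,0,0,0,0,0,0.035],[0,0,0,0,0,0,0.045],[0,0,0,0,0,0,0.06],[0,0,0,0,0,0,0.075],[0,0,0,0,0,0,0.08],[0,0,0,0,0,0,0.08]]' | grep -v ee; python3 -m pendant '[[0,0,-0.02,0,0,0,0.08],[0,0,-0.03,0,0,0,0.08],[0,0,-0.04,0,0,0,0.08],[0,0,-0.04,0,0,0,0.08],[0,0,0,0,0,-8.3,0.05],[0,0,0,0,0,-8.3,0.05],[-0.0307,0.0255,0,0,0,0,0.05],[-0.0307,0.0255,0,0,0,0,0.05],[-0.0307,0.0255,0,0,0,0,0.05],[-0.0307,0.0255,0,0,0,0,0.05],[-0.0307,0.0255,0,0,0,0,0.05],[0,0,0,0,0,0,0.05]]' >/dev/null;  python3 -m pendant '[[0,0,0.04,0,0,0,0.05],[0,0,0.04,0,0,0,0.05],[0,0,0.04,0,0,0,0.05],[0,0,0.03,0,0,0,0.05],[0,0,0,0,0,0,0.05],[0,0,0,0,0,0,0.05]]' >/dev/null
python3 -c "
from h import *
plan(443.7,-353.4,138,18.6)
d=cam('wrist','pics/w6.png'); W=pickle.load(open('W.pkl','rb'))
g=cv2.cvtColor(d['image'],cv2.COLOR_RGB2GRAY)
def score(p):
    m=np.zeros(g.shape,np.uint8); cv2.fillPoly(m,[proj(d,place(p,[(-17,-15,139),(-7,-15,139),(-7,15,139),(-17,15,139)])).round().astype(int)],1)
    o=np.zeros(g.shape,np.uint8); cv2.fillPoly(o,[proj(d,place(p,[(-21,-15,139),(-3,-15,139),(-3,15,139),(-21,15,139)])).round().astype(int)],1)
    return g[m>0].mean()-g[(o>0)&(m==0)].mean()
p=W[3]; c,s_=np.cos(p[2]),np.sin(p[2])
print(sorted([(round(score(p+[c*a-s_*b,s_*a+c*b,t]),1),a,b,t) for a in range(-6,7) for b in range(-6,7,2) for t in (-.08,-.04,0,.04,.08)])[-4:])"
```

```text
clock: 16.25
position: [548.4, -183.3, 204.9]
contact_force: [0.0, -0.4, 0.1]
gripper_width: 79.8
grasp_force: 0.0
clk 18.1 pos [ 444.1 -353.2  185.6] yaw 18.6 TURN [-0.2  0.2  0. ] SHIFT [-0.4  0.  47.6] F [ 0.1 -0.2  1.2] w 49.8 g 0.0
[(np.float64(9.6), -2, 0, 0.08), (np.float64(9.6), -1, -6, 0.08), (np.float64(10.1), -3, 4, 0.08), (np.float64(10.2), -3, 2, 0.08)]
```

```bash
python3 -c "
from h import *
d=cam('wrist'); W=pickle.load(open('W.pkl','rb')); im=d['image'][:,:,::-1].copy()
cv2.polylines(im,[proj(d,place(W[3],[(-17,-15,139),(-7,-15,139),(-7,15,139),(-17,15,139)])).round().astype(int)],True,(0,200,0),1)
a=cv2.resize(im[130:290,170:370],None,fx=2,fy=2,interpolation=cv2.INTER_CUBIC)
t=cam('top','pics/t2.png'); b=cv2.resize(t['image'][150:270,140:370,::-1],None,fx=3.4,fy=3.4,interpolation=cv2.INTER_CUBIC)[90:,:390]
h=max(a.shape[0],b.shape[0]); z=np.zeros((h,400+b.shape[1],3),np.uint8); z[:a.shape[0],:400]=a; z[:b.shape[0],400:]=b; cv2.imwrite('pics/c6.png',z); print(z.shape)"
```

```text
(320, 790, 3)
```

View pics/c6.png

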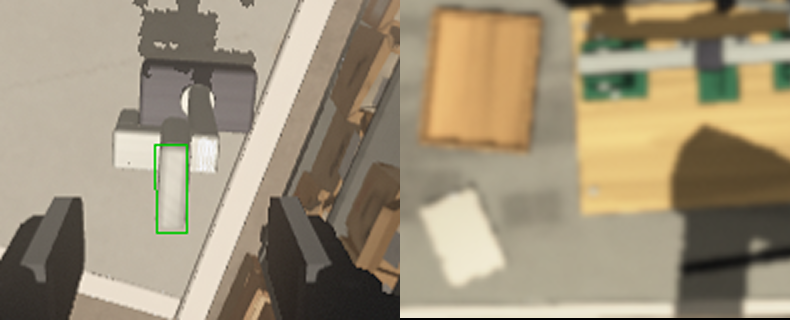

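W3's tab (172,190) is within 1 mm of the fit, and the deck has not moved. Grip, lift and carry to the bar.

```bash
python3 -m pendant '[[0,0.001,0.016,0,0,0,0.05],[0,0,0.016,0,0,0,0.05],[0,0,0.0155,0,0,0,0.05],[0,0,0,0,0,0,0.05],[0,0,0,0,0,0,0.05],[0,0,0,0,0,0,0],[0,0,0,0,0,0,0],[0,0,0,0,0,0,0],[0,0,0,0,0,0,0],[0,0,0,0,0,0,0],[0,0,0,0,0,0,0]]'; python3 -m pendant '[[0,0,-0.01,0,0,0,0],[0,0,-0.025,0,0,0,0],[0,0,-0.03,0,0,0,0],[0,0,-0.03,0,0,0,0],[0,0,-0.017,0,0,0,0],[0,0,0,0,0,8.3,0],[0,0,0,0,0,8.3,0],[0,0,0,0,0,0,0],[0,0,0,0,0,0,0]]'
python3 -c "
from h import *
plan(496,-242,248,2)"
```

```text
clock: 19.3
position: [443.7, -354.1, 138.3]
ee_rot: [0.987, 0.162, -0.001, -0.001]
contact_force: [-1.2, 1.6, 6.1]
gripper_width: 9.1
grasp_force: 60.9
clock: 20.2
position: [443.8, -353.9, 248.8]
ee_rot: [1.0, 0.019, -0.002, -0.002]
contact_force: [-0.2, 1.5, -2.8]
gripper_width: 8.9
grasp_force: 59.6
clk 20.2 pos [ 443.8 -353.9  248.8] yaw 2.2 TURN [-0.2  0.3  0.2] SHIFT [  56.1 -110.     0.8] F [-0.2  1.5 -2.8] w 8.9 g 59.6
```

```bash
python3 -m pendant '[[0.0112,-0.022,0,0,0,0,0],[0.0112,-0.022,0,0,0,0,0],[0.0112,-0.022,0,0,0,0,0],[0.0112,-0.022,0,0,0,0,0],[0.0112,-0.022,0,0,0,0,0],[0,0,0,0,0,0,0],[0,0,0,0,0,0,0],[0.002,-0.019,0,0,0,0,0],[0.0,-0.019,0,0,0,0,0],[0,-0.019,0,0,0,0,0],[0,0,0,0,0,0,0],[0,0,0,0,0,0,0]]'
python3 -c "
from h import *
plan(496,-185,211,2)"
```

```text
clock: 21.4
position: [495.9, -185.8, 249.7]
ee_rot: [1.0, 0.018, -0.002, -0.001]
contact_force: [0.1, -0.0, -3.5]
gripper_width: 8.7
grasp_force: 59.7
clk 21.4 pos [ 495.9 -185.8  249.7] yaw 2.0 TURN [-0.1  0.2  0. ] SHIFT [ 0.1 -0.8 38.7] F [ 0.1 -0.  -3.5] w 8.7 g 59.7
```

```bash
python3 -m pendant '[[0,-0.001,0.013,0,0,0,0],[0,0,0.013,0,0,0,0],[0,0,0.013,0,0,0,0],[0,0,0,0,0,0,0],[0,0,0,0,0,0,0]]'; python3 -m pendant '[[0,0,0.002,0,0,0,0],[0,0,0,0,0,0,0],[0,0,0,0,0,0,0]]'; python3 -m pendant '[[0,0,0.0015,0,0,0,0],[0,0,0,0,0,0,0],[0,0,0,0,0,0,0]]'
```

```text
clock: 21.9
position: [496.0, -185.1, 210.7]
ee_rot: [1.0, 0.017, -0.002, -0.001]
contact_force: [-0.2, 0.4, -2.4]
gripper_width: 8.9
grasp_force: 59.7
clock: 22.2
position: [496.2, -184.3, 209.1]
ee_rot: [1.0, 0.017, -0.001, -0.001]
contact_force: [-1.0, -0.5, -3.0]
gripper_width: 8.5
grasp_force: 59.7
clock: 22.5
position: [496.0, -184.1, 207.1]
ee_rot: [1.0, 0.017, -0.002, -0.001]
contact_force: [0.2, 0.7, -3.1]
gripper_width: 9.0
grasp_force: 59.7
```

```bash
python3 -m pendant '[[0,0,0.001,0,0,0,0],[0,0,0,0,0,0,0],[0,0,0,0,0,0,0]]'; python3 -m pendant '[[0,0,0.001,0,0,0,0],[0,0,0,0,0,0,0],[0,0,0,0,0,0,0]]'
```

```text
clock: 22.8
position: [496.1, -184.2, 206.6]
ee_rot: [1.0, 0.018, -0.002, -0.001]
contact_force: [-1.0, 1.0, 1.0]
gripper_width: 9.0
grasp_force: 60.3
clock: 23.1
position: [496.2, -184.2, 206.2]
ee_rot: [1.0, 0.018, -0.001, -0.001]
contact_force: [-1.5, 1.6, 5.6]
gripper_width: 9.0
grasp_force: 61.1
```

W3 is seated on the bar. Release, rise, half-turn the hand (camera side towards the robot for the loading) and cross to the deck.

```bash
cat >> h.py <<'E'
def plan2(x,y,z,yaw,tilt=0):
    "tilt: lean about tool y (deg); shift is given in the TARGET orientation's axes"
    s=arm.read_state(); M=R.from_quat(s["ee_rot"]); c=np.radians(yaw)
    T=R.from_matrix(np.array([[np.cos(c),np.sin(c),0],[np.sin(c),-np.cos(c),0],[0,0,-1]]))*R.from_euler("y",tilt,degrees=True)
    print("clk %.1f pos"%s["clock"],s["position"].round(1),"TURN",np.degrees((M.inv()*T).as_rotvec()).round(1),
     "SHIFT",T.inv().apply(np.array([x,y,z])-s["position"]).round(1),"F",s["contact_force"].round(1),"w %.1f g %.1f"%(s["gripper_width"],s["grasp_force"]),"j",s["joints"].round(2))
E
python3 -m pendant '[[0,0,0,0,0,0,0.013],[0,0,0,0,0,0,0.017],[0,0,0,0,0,0,0.022],[0,0,0,0,0,0,0.028],[0,0,0,0,0,0,0.035],[0,0,0,0,0,0,0.045],[0,0,0,0,0,0,0.06],[0,0,0,0,0,0,0.075],[0,0,0,0,0,0,0.08],[0,0,0,0,0,0,0.08]]' | grep -v ee; python3 -m pendant '[[0,0,-0.02,0,0,0,0.08],[0,0,-0.03,0,0,0,0.08],[0,0,-0.04,0,0,0,0.08],[0,0,-0.04,0,0,0,0.08],[0,0,0,0,0,8.3,0.085],[0,0,0,0,0,8.3,0.085],[0,0,0,0,0,8.3,0.085],[0,0,0,0,0,8.3,0.085],[0,0,0,0,0,8.3,0.085],[0,0,0,0,0,8.3,0.085],[0,0,0,0,0,8.3,0.085],[0,0,0,0,0,8.3,0.085]]' >/dev/null; python3 -m pendant '[[0,0,0,0,0,8.3,0.085],[0,0,0,0,0,8.3,0.085],[0,0,0,0,0,8.3,0.085],[0,0,0,0,0,8.3,0.085],[0,0,0,0,0,8.3,0.085],[0,0,0,0,0,8.3,0.085],[0,0,0,0,0,8.3,0.085],[0,0,0,0,0,8.3,0.085],[0,0,0,0,0,8.3,0.085],[0,0,0,0,0,8.3,0.085],[0,0,0,0,0,8.3,0.085]]' >/dev/null
python3 -c "
from h import *
plan2(363,338,250,-156)"
```

```text
clock: 24.1
position: [496.0, -184.1, 205.1]
contact_force: [-0.0, 0.2, 0.0]
gripper_width: 80.2
grasp_force: 0.0
clk 26.4 pos [ 496.3 -184.4  335.1] TURN [ 0.2 -0.1 -0. ] SHIFT [-90.7 531.5  85.1] F [0.1 1.4 0.2] w 85.1 g 0.0 j [-0.05  0.18 -0.09 -0.   -1.31 -1.1 ]
```

```bash
python3 -m pendant '[[-0.0076,0.0443,0,0,0,0,0.085],[-0.0076,0.0443,0,0,0,0,0.085],[-0.0076,0.0443,0,0,0,0,0.085],[-0.0076,0.0443,0,0,0,0,0.085],[-0.0076,0.0443,0,0,0,0,0.085],[-0.0076,0.0443,0,0,0,0,0.085],[-0.0076,0.0443,0,0,0,0,0.085],[-0.0076,0.0443,0,0,0,0,0.085],[-0.0076,0.0443,0,0,0,0,0.085],[-0.0076,0.0443,0,0,0,0,0.085],[-0.0076,0.0443,0,0,0,0,0.085],[-0.0076,0.0443,0,0,0,0,0.085]]' >/dev/null; python3 -m pendant '[[0,0,0.04,0,-7.5,0,0.085],[0,0,0.04,0,-7.5,0,0.085],[0,0,0,0,0,0,0.085],[0,0,0,0,0,0,0.085]]' >/dev/null
python3 -c "
from h import *
plan2(363,338,120,-156,-15)
d=cam('wrist','pics/w7.png'); pickle.dump(d,open('w7.pkl','wb')); s=cam('scene','pics/s7.png')
im=d['image'][:,:,::-1].copy()
p=[393.3,351.1,np.radians(-66)]
q=proj(d,place(p,[(-29,-44,16),(29,-44,16),(29,44,16),(-29,44,16)]));print(q.round())
cv2.polylines(im,[q.round().astype(int)],True,(0,200,0),1)
a=cv2.resize(im,(448,336)); b=cv2.resize(s['image'][150:300,250:390,::-1],None,fx=2.24,fy=2.24,interpolation=cv2.INTER_CUBIC)[:336]
z=np.zeros((336,448+b.shape[1],3),np.uint8); z[:,:448]=a; z[:b.shape[0],448:]=b; cv2.imwrite('pics/c7.png',z); print(z.shape)"
```

```text
clk 28.0 pos [364.8 337.6 265.4] TURN [-0.2 -2.1  0.1] SHIFT [ 39.1   1.1 140. ] F [0.4 1.  1. ] w 85.1 g 0.0 j [ 1.16  0.06 -0.49  0.2  -0.86 -2.43]
[[283. 111.]
 [236. 111.]
 [238. 176.]
 [280. 176.]]
(336, 762, 3)
```

View pics/c7.png

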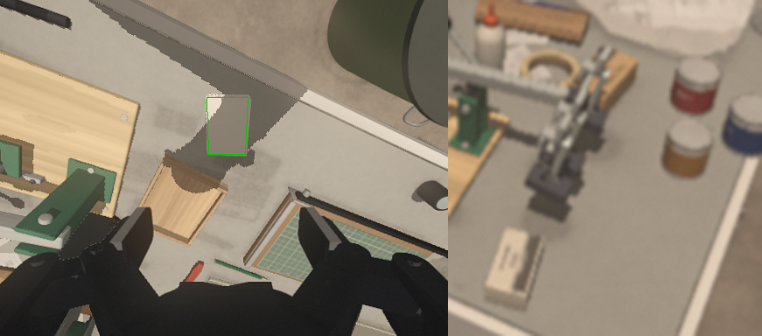

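The overlay matches the deck, and all three weights hang on the bar. Descend to the deck's near end.

```bash
python3 -m pendant '[[0.013,0.0005,0.045,0,-2.1,0,0.085],[0.013,0.0005,0.045,0,0,0,0.085],[0.013,0,0.045,0,0,0,0.085],[0,0,0,0,0,0,0.085],[0,0,0,0,0,0,0.085]]' >/dev/null
python3 -c "
from h import *
plan2(359.7,336.5,21,-156,-15)"
```

```text
clk 28.6 pos [363.8 340.6 128.1] TURN [ 0.   0.4 -0.1] SHIFT [ 32.9  -2.1 102.1] F [0.  0.2 1. ] w 85.0 g 0.0 j [ 1.14  0.22 -0.8   0.49 -0.39 -2.73]
```

Wrist joint 5 is nearing its limit with the lean, so I'll pick with a vertical tool and lean later.

```bash
python3 -m pendant '[[0,0,0,0,7.5,0,0.085],[0,0,0,0,7.1,0,0.085],[0,0,0,0,0,0,0.085],[0,0,0,0,0,0,0.085]]' >/dev/null
python3 -c "
from h import *
plan2(363,338,20,-156,0)"
```

```text
clk 29.0 pos [368.9 338.2 130. ] TURN [-0.5  4.  -0.4] SHIFT [  5.5   2.2 110. ] F [0.2 0.7 0.1] w 84.7 g 0.0 j [ 1.1   0.29 -0.54  0.08 -0.7  -2.31]
```

```bash
python3 -m pendant '[[0,0,0,-0.5,4,-0.4,0.085],[0.0055,0.002,0.025,0,0,0,0.085],[0,0,0.03,0,0,0,0.085],[0,0,0.02,0,0,0,0.085],[0,0,0,0,0,0,0.085],[0,0,0,0,0,0,0.085]]' >/dev/null
python3 -c "
from h import *
plan2(363,338,20,-156,0)"
```

```text
clk 29.6 pos [360.9 334.6  53.1] TURN [-0.2 -0.3  0.1] SHIFT [-3.3  2.2 33.1] F [0.4 0.9 0.2] w 84.8 g 0.0 j [ 1.08  0.42 -0.56 -0.   -0.6  -2.23]
```

```bash
python3 -m pendant '[[-0.0033,0.0022,0.011,0,0,0,0.085],[0,0,0.011,0,0,0,0.085],[0,0,0.01,0,0,0,0.085],[0,0,0,0,0,0,0.085],[0,0,0,0,0,0,0.085]]'
python3 -m pendant '[[0,0,0,0,0,0,0.068],[0,0,0,0,0,0,0.055],[0,0,0,0,0,0,0.04],[0,0,0,0,0,0,0.04],[0,0,0,0,0,0,0.04],[0,0,0,0,0,0,0.04]]'
```

```text
clock: 30.1
position: [362.8, 337.6, 19.6]
ee_rot: [-0.208, 0.978, -0.003, -0.003]
contact_force: [-1.4, -0.2, -0.2]
gripper_width: 84.5
grasp_force: 0.0
clock: 30.7
position: [363.3, 338.8, 21.0]
ee_rot: [-0.208, 0.978, -0.001, -0.002]
contact_force: [-1.1, 0.6, 6.5]
gripper_width: 56.9
grasp_force: 66.7
```

Deck gripped (57 mm). Lift, straighten and carry to in front of the apron.

```bash
python3 -m pendant '[[0,0,-0.01,0,0,0,0.04],[0,0,-0.025,0,0,0,0.04],[0,0,-0.025,0,0,0,0.04],[0,0,0,0,0,7.2,0.04],[0,0,0,0,0,7.2,0.04],[0,0,0,0,0,7.2,0.04]]' | grep -v ee; python3 -m pendant '[[-0.0072,-0.0342,0,0,0,0,0.04],[-0.0072,-0.0342,0,0,0,0,0.04],[-0.0072,-0.0342,0,0,0,0,0.04],[-0.0072,-0.0342,0,0,0,0,0.04],[-0.0072,-0.0342,0,0,0,0,0.04],[-0.0072,-0.0342,0,0,0,0,0.04],[-0.0072,-0.0342,0,0,0,0,0.04],[-0.0072,-0.0342,0,0,0,0,0.04],[0,0,0,0,0,0,0.04],[0,0,0,0,0,0,0.04]]' >/dev/null
python3 -c "
from h import *
plan2(431.8,67.1,38,-177.7,0)
d=cam('wrist','pics/w8.png'); pickle.dump(d,open('w8.pkl','wb'))
t=cam('top','pics/t8.png')"
```

```text
clock: 31.3
position: [362.9, 337.7, 80.6]
contact_force: [0.4, -0.7, -1.1]
gripper_width: 56.2
grasp_force: 63.8
clk 32.3 pos [431.9  66.4  81.5] TURN [-0.3 -0.3 -0. ] SHIFT [ 0.1  0.7 43.5] F [ 0.2  0.2 -1.4] w 56.8 g 64.0 j [ 0.53  0.3  -0.66  0.   -0.61 -2.06]
```

```bash
python3 -m pendant '[[0,0.0007,0.015,-0.3,-0.3,0,0.04],[0,0,0.015,0,0,0,0.04],[0,0,0.012,0,0,0,0.04],[0,0,0,0,0,0,0.04],[0,0,0,0,0,0,0.04]]' | grep -v ee; python3 -m pendant '[[0,0,0.0015,0,0,0,0.04],[0,0,0,0,0,0,0.04],[0,0,0,0,0,0,0.04]]' | grep -v ee;
```

```text
clock: 32.9
position: [432.0, 68.6, 39.4]
contact_force: [1.1, 0.0, -1.2]
gripper_width: 56.8
grasp_force: 64.0
clock: 33.2
position: [432.2, 68.0, 38.3]
contact_force: [0.1, 0.3, -0.2]
gripper_width: 56.5
grasp_force: 64.0
```

```bash
python3 -m pendant '[[0,0.001,0.0015,0,0,0,0.04],[0,0,0,0,0,0,0.04],[-0.014,0,0,0,0,0,0.04],[-0.014,0,0,0,0,0,0.04],[-0.014,0,0,0,0,0,0.04],[0,0,0,0,0,0,0.04],[0,0,0,0,0,0,0.04]]' | grep -v ee; python3 -c "
from h import *
plan2(473.8,68.8,36,-177.7,0)
t=cam('top','pics/t9.png')"
```

```text
clock: 33.9
position: [473.3, 70.3, 36.0]
contact_force: [0.2, -0.3, -1.2]
gripper_width: 56.7
grasp_force: 64.0
clk 33.9 pos [473.3  70.3  36. ] TURN [-0.1 -0.1  0. ] SHIFT [-0.5 -1.5  0. ] F [ 0.2 -0.3 -1.2] w 56.7 g 64.0 j [ 0.49  0.44 -0.61  0.   -0.53 -2.02]
```

```bash
python3 -m pendant '[[0,0,0,0,0,0,0.06],[0,0,0,0,0,0,0.07],[0,0,0,0,0,0,0.08],[0,0,-0.004,0,0,0,0.08],[0.0015,0,0,0,-6,0,0.08],[0.0015,0,0,0,-6,0,0.08],[0,0,0,0,0,0,0.08],[0,0,0,0,0,0,0.08],[0,0,0,0,0,0,0.08]]' | grep -v ee; python3 -c "
from h import *
plan2(470.5,69,37.5,-177.7,-12)"
```

```text
clock: 34.85
position: [479.8, 64.4, 46.7]
contact_force: [-0.0, -0.1, -0.2]
gripper_width: 79.7
grasp_force: 0.0
clk 34.9 pos [479.8  64.4  46.7] TURN [-0.8 -2.4 -0.1] SHIFT [10.8  4.9  7.1] F [-0.  -0.1 -0.2] w 79.7 g 0.0 j [ 0.5   0.37 -0.82  0.35 -0.25 -2.37]
```

Lean runs into the wrist limit here. I'll stay vertical instead and regrip 7 mm farther back, which still clears the beam.

```bash
python3 -m pendant '[[0,0,0,0,6,0,0.08],[0,0,0,0,3.5,0,0.08],[0,0,0,0,0,0,0.08],[0,0,0,0,0,0,0.08],[0,0,0,0,0,0,0.08],[0,0,0,0,0,0,0.08]]' | grep -v ee; python3 -c "
from h import *
plan2(466.3,70,36,-177.7,0)"
```

```text
clock: 35.45
position: [478.8, 60.6, 46.2]
contact_force: [-0.5, -0.2, 0.2]
gripper_width: 80.0
grasp_force: 0.0
clk 35.5 pos [478.8  60.6  46.2] TURN [-1.3  1.2 -0.3] SHIFT [12.1  9.9 10.2] F [-0.5 -0.2  0.2] w 80.0 g 0.0 j [ 0.48  0.42 -0.62  0.06 -0.52 -2.07]
```

```bash
python3 -m pendant '[[0.006,0.005,-0.002,-1.3,1.2,-0.3,0.08],[0.006,0.005,0,0,0,0,0.08],[0,0,0,0,0,0,0.08],[0,0,0,0,0,0,0.08]]' | grep -v ee; python3 -c "
from h import *
plan2(466.3,70,36,-177.7,0)"
```

```text
clock: 35.85
position: [467.0, 70.6, 48.2]
contact_force: [1.1, 0.7, 0.6]
gripper_width: 79.8
grasp_force: 0.0
clk 35.9 pos [467.   70.6  48.2] TURN [ 0.   0.1 -0. ] SHIFT [ 0.7 -0.6 12.2] F [1.1 0.7 0.6] w 79.8 g 0.0 j [ 0.5   0.4  -0.61  0.   -0.55 -2.03]
```

```bash
python3 -m pendant '[[0.0005,0,0.006,0,0,0,0.08],[0,0,0.006,0,0,0,0.08],[0,0,0,0,0,0,0.08],[0,0,0,0,0,0,0.06],[0,0,0,0,0,0,0.045],[0,0,0,0,0,0,0.04],[0,0,0,0,0,0,0.04],[0,0,0,0,0,0,0.04],[0,0,0,0,0,0,0.04]]' | grep -v ee; python3 -m pendant '[[-0.012,0,0,0,0,0,0.04],[-0.012,0,0,0,0,0,0.04],[-0.01,0,0,0,0,0,0.04],[0,0,0,0,0,0,0.04],[0,0,0,0,0,0,0.04]]' | grep -v ee
```

```text
clock: 36.75
position: [467.1, 70.7, 36.5]
contact_force: [0.1, -0.8, 4.4]
gripper_width: 56.4
grasp_force: 64.1
clock: 37.25
position: [502.0, 72.2, 36.6]
contact_force: [2.4, 0.0, 2.9]
gripper_width: 56.3
grasp_force: 63.9
```

```bash
for i in 1 2; do python3 -m pendant '[[-0.003,0,0,0,0,0,0.04],[0,0,0,0,0,0,0.04],[0,0,0,0,0,0,0.04]]' | grep -E "pos|cont|wid"; done; python3 -m pendant '[[-0.0015,0,0,0,0,0,0.04],[0,0,0,0,0,0,0.04],[0,0,0,0,0,0,0.04]]' | grep -E "pos|cont|wid"
```

```text
position: [502.8, 71.9, 36.6]
contact_force: [-2.3, -0.0, 6.6]
gripper_width: 56.1
position: [505.1, 71.8, 36.6]
contact_force: [-4.1, -0.3, 8.1]
gripper_width: 56.6
position: [506.3, 71.7, 36.5]
contact_force: [-5.8, 0.1, 9.6]
gripper_width: 56.8
```

```bash
for i in 1 2; do python3 -m pendant '[[-0.002,0,-0.0005,0,0,0,0.04],[0,0,0,0,0,0,0.04],[0,0,0,0,0,0,0.04]]' | grep -E "pos|cont|wid"; done
```

```text
position: [508.9, 71.9, 36.6]
contact_force: [-4.3, -0.4, 6.8]
gripper_width: 56.6
position: [509.1, 71.8, 36.6]
contact_force: [-8.0, 1.9, 7.3]
gripper_width: 56.4
```

```bash
for i in 1 2; do python3 -m pendant '[[-0.002,0,-0.0003,0,0,0,0.04],[0,0,0,0,0,0,0.04],[0,0,0,0,0,0,0.04]]' | grep -E "pos|cont|wid"; done
```

```text
position: [509.2, 71.7, 36.6]
contact_force: [-11.7, 4.9, 9.9]
gripper_width: 56.6
position: [509.3, 71.6, 36.7]
contact_force: [-17.6, 5.9, 12.6]
gripper_width: 56.5
```

Deck is against the back stop: TCP stalled at x=509.2, 510 expected. Release, back off and go over to the lever.

```bash
python3 -m pendant '[[0.002,0,0,0,0,0,0.04],[0.002,0,0,0,0,0,0.045],[0,0,0,0,0,0,0.06],[0,0,0,0,0,0,0.075],[0,0,0,0,0,0,0.08],[0,0,0,0,0,0,0.08],[0.02,0,-0.01,0,0,0,0.08],[0.03,0,-0.02,0,0,0,0.08],[0.03,0,-0.03,0,0,0,0.08],[0,0,-0.05,0,0,0,0.03],[0,0,-0.05,0,0,0,0],[0,0,-0.05,0,0,0,0]]' | grep -v ee; python3 -m pendant '[[0,0,-0.05,0,0,0,0],[0,0,-0.02,0,0,0,0],[0,0,0,0,0,0,0],[0,0,0,0,0,0,0]]' | grep -v ee
python3 -c "
from h import *
plan2(624.8,97.9,300,-177.7)
t=cam('top','pics/t10.png'); d=cam('wrist','pics/w10.png'); pickle.dump((t,d),open('c10.pkl','wb'))
P=[575.7,72.9,.04]
for n,c in(('top',t),('wrist',d)):
  g=cv2.cvtColor(c['image'],cv2.COLOR_RGB2HSV)
  for x in range(-90,-40,4):
    r=[]
    for y in (-38,-33,-24,-10,0,10,24,33,38):
      q=proj(c,place(P,(x,y,31)))[0].round().astype(int); r.append(int(g[q[1],q[0],1]) if 0<=q[0]<512 and 0<=q[1]<384 else -1)
    print(n,x,r)"
```

```text
clock: 40.55
position: [431.8, 68.8, 250.2]
contact_force: [0.7, -0.4, -1.0]
gripper_width: 37.6
grasp_force: 0.0
clock: 40.95
position: [431.8, 69.0, 317.4]
contact_force: [-0.4, 0.3, -0.1]
gripper_width: 0.2
grasp_force: 0.0
clk 41.0 pos [431.8  69.  317.4] TURN [ 0.1  0.  -0.1] SHIFT [-194.    21.2   17.4] F [-0.4  0.3 -0.1] w 0.2 g 0.0 j [ 0.53  0.01 -0.31 -0.   -1.24 -2.06]
top -90 [119, 118, 119, 118, 119, 117, 114, 111, 115]
top -86 [117, 117, 117, 116, 116, 121, 121, 119, 120]
top -82 [115, 116, 114, 114, 114, 115, 119, 119, 119]
top -78 [114, 113, 111, 109, 107, 109, 117, 119, 118]
top -74 [111, 110, 90, 85, 84, 89, 108, 114, 117]
top -70 [109, 89, 57, 53, 50, 64, 53, 97, 114]
top -66 [110, 67, 39, 37, 41, 51, 42, 59, 110]
top -62 [110, 72, 36, 33, 45, 52, 46, 80, 104]
top -58 [111, 75, 37, 34, 50, 53, 49, 80, 103]
top -54 [113, 75, 41, 40, 51, 52, 51, 87, 106]
top -50 [114, 79, 48, 51, 53, 51, 53, 99, 115]
top -46 [110, 90, 54, 50, 52, 50, 52, 104, 120]
top -42 [117, 104, 54, 48, 50, 43, 48, 93, 116]
wrist -90 [79, 80, 81, 80, 80, 80, 82, 83, 83]
wrist -86 [78, 79, 79, 79, 80, 80, 82, 82, 81]
wrist -82 [77, 77, 78, 78, 78, 79, 80, 82, 81]
wrist -78 [76, 78, 80, 77, 77, 82, 81, 80, 81]
wrist -74 [80, 80, 36, 38, 35, 39, 58, 80, 79]
wrist -70 [80, 80, 37, 36, 37, 35, 33, 81, 80]
wrist -66 [78, 80, 34, 34, 34, 56, 34, 81, 77]
wrist -62 [79, 79, 34, 34, 45, 55, 34, 82, 78]
wrist -58 [80, 81, 35, 33, 54, 55, 53, 83, 80]
wrist -54 [81, 83, 34, 45, 54, 55, 55, 97, 100]
wrist -50 [79, 80, 57, 54, 54, 52, 53, 103, 98]
wrist -46 [81, 99, 55, 54, 53, 54, 53, 101, 100]
wrist -42 [98, 98, 52, 56, 57, 55, 55, 77, 97]
```

Deck edge at press x ≈ -74 and symmetric in y, so it is home. Moving beside the knob.

```bash
python3 -m pendant '[[-0.038,0.0042,0,0,0,0,0],[-0.038,0.0042,0,0,0,0,0],[-0.039,0.0042,0,0,0,0,0],[-0.039,0.0042,0,0,0,0,0],[-0.039,0.0042,0,0,0,0,0],[0,0,0,0,0,0,0],[0,0,0,0,0,0,0]]' | grep -v ee
python3 -c "
from h import *
w=at(CAMS['top'],tp(325,90),182); P=[575.7,72.9,.04]; print(w); print((R.from_euler('z',-.04).apply(w-[575.7,72.9,0])).round(1))
plan2(624.8,97.9,195,-177.7)"
```

```text
clock: 41.75
position: [624.2, 97.5, 314.6]
contact_force: [-0.1, -0.4, -2.1]
gripper_width: -0.1
grasp_force: 0.0
[628.39111147  55.78788526 182.        ]
[ 52.  -19.2 182. ]
clk 41.8 pos [624.2  97.5 314.6] TURN [-0.1 -0.3 -0.1] SHIFT [ -0.6   0.4 119.6] F [-0.1 -0.4 -2.1] w -0.1 g 0.0 j [ 0.41  0.37  0.13 -0.   -1.34 -1.94]
```

```bash
python3 -m pendant '[[0,0,0.04,0,0,0,0],[0,0,0.04,0,0,0,0],[0,0,0.04,0,0,0,0],[0,0,0.003,0,0,0,0],[0,0,0,0,0,0,0],[0,0,0,0,0,0,0]]' | grep -v ee
python3 -m pendant '[[0,-0.008,0,0,0,0,0],[0,-0.008,0,0,0,0,0],[0,-0.008,0,0,0,0,0],[0,-0.008,0,0,0,0,0],[0,-0.008,0,0,0,0,0],[0,-0.008,0,0,0,0,0],[0,-0.008,0,0,0,0,0],[0,-0.008,0,0,0,0,0]]' | grep -v ee
python3 -m pendant '[[0,-0.01,0,0,0,0,0],[0,-0.01,0,0,0,0,0],[0,-0.01,0,0,0,0,0],[0,-0.01,0,0,0,0,0]]' | grep -v ee
```

```text
clock: 42.35
position: [625.4, 98.0, 197.9]
contact_force: [-0.1, 0.2, 0.8]
gripper_width: -0.2
grasp_force: 0.0
clock: 43.15
position: [629.0, 33.8, 200.3]
contact_force: [-3.7, 6.5, 19.2]
gripper_width: -0.1
grasp_force: 9.0
clock: 43.55
position: [630.3, -8.0, 199.3]
contact_force: [0.2, -0.5, 0.6]
gripper_width: 0.2
grasp_force: 0.0
```

```bash
cat > chk.py <<'E'
from h import *
s=cam('scene','pics/sn.png'); a=cv2.imread('pics/s7.png',0); b=cv2.imread('pics/sn.png',0)
P=[575.7,72.9,.04]
for l,z1 in (((-118,-250),135),((-14,-250),135),((-60,-250),135)):
    q=proj(s,place(P,(*l,159)))[0]; q1=proj(s,place(P,(*l,z1)))[0]
    u,v=q.round().astype(int); T=a[v-8:v+9,u-8:u+9]; S=b[v-20:v+31,u-20:u+21]
    m=cv2.matchTemplate(S,T,cv2.TM_CCOEFF_NORMED); _,sc,_,loc=cv2.minMaxLoc(m)
    print("bar",l,"moved px",loc[0]-12,loc[1]-12,"score %.2f"%sc,"full drop would be",(q1-q).round(1))
g=cv2.cvtColor(cam('top','pics/tn.png')['image'],cv2.COLOR_RGB2GRAY); gs=cv2.cvtColor(s['image'],cv2.COLOR_RGB2GRAY)
for an in (40,0,-20,-40): 
    p=place(P,(50,-90+110*np.sin(np.radians(an)),98+110*np.cos(np.radians(an)))); o=[an]
    for G,c in((g,CAMS['top']),(gs,CAMS['scene'])):
        q=proj(c,p)[0].round().astype(int); o.append(int(G[q[1]-1:q[1]+2,q[0]-1:q[0]+2].mean()))
    print("knob dark?",o)
E
python3 chk.py
```

```text
bar (-118, -250) moved px 0 4 score 0.95 full drop would be [-0.6  5.7]
bar (-14, -250) moved px 0 4 score 0.96 full drop would be [-0.7  5.6]
bar (-60, -250) moved px 0 4 score 0.97 full drop would be [-0.7  5.7]
knob dark? [40, 211, 83]
knob dark? [0, 78, 48]
knob dark? [-20, 81, 184]
knob dark? [-40, 156, 142]
```

Beam is coming down. I'll follow the lever to its end.

```bash
python3 -m pendant '[[0,-0.01,0.003,0,0,0,0],[0,-0.01,0.003,0,0,0,0],[0,-0.01,0,0,0,0,0],[0,-0.01,0,0,0,0,0],[0,-0.008,0,0,0,0,0],[0,0,0,0,0,0,0],[0,0,0,0,0,0,0],[0,0,0,0,0,0,0]]' | grep -v ee; python3 chk.py | head -3
```

```text
clock: 44.45
position: [630.3, -54.2, 188.9]
contact_force: [-0.1, 0.5, -1.3]
gripper_width: 0.1
grasp_force: 0.0
bar (-118, -250) moved px 0 5 score 0.92 full drop would be [-0.6  5.7]
bar (-14, -250) moved px 0 5 score 0.95 full drop would be [-0.7  5.6]
bar (-60, -250) moved px 0 5 score 0.96 full drop would be [-0.7  5.7]
```

```bash
for i in 1 2 3; do python3 -m pendant '[[0,-0.003,0,0,0,0,0],[0,0,0,0,0,0,0],[0,0,0,0,0,0,0]]' | grep -E "pos|cont"; done
```

```text
position: [630.5, -56.4, 188.9]
contact_force: [0.2, 4.3, 0.3]
position: [630.5, -57.2, 188.8]
contact_force: [-2.4, 12.1, 0.7]
position: [630.5, -57.7, 188.6]
contact_force: [-3.3, 18.9, 2.9]
```

Lever is at its stop. Back off, go round to its other side, and let it press for at least five seconds.

```bash
python3 -m pendant '[[0,0.008,0,0,0,0,0],[0,0.004,0,0,0,0,0],[0,0,-0.04,0,0,0,0],[0,0,-0.04,0,0,0,0],[0,0,-0.03,0,0,0,0],[0,-0.028,0,0,0,0,0],[0,-0.028,0,0,0,0,0],[0,-0.028,0,0,0,0,0],[0,0,0,0,0,0,0],[0,0,0,0,0,0,0],[0,0,0,0,0,0,0]]' | grep -v ee
for i in 1 2 3; do python3 -m pendant '[[0,0,0,0,0,0,0],[0,0,0,0,0,0,0],[0,0,0,0,0,0,0],[0,0,0,0,0,0,0],[0,0,0,0,0,0,0],[0,0,0,0,0,0,0],[0,0,0,0,0,0,0],[0,0,0,0,0,0,0],[0,0,0,0,0,0,0],[0,0,0,0,0,0,0],[0,0,0,0,0,0,0],[0,0,0,0,0,0,0]]' >/dev/null; done
python3 -c "
from h import *
plan2(633.9,-130,190,-177.7)"; python3 chk.py
```

```text
clock: 46.55
position: [633.2, -135.1, 298.7]
contact_force: [0.6, 0.0, -0.6]
gripper_width: -0.4
grasp_force: 0.0
clk 50.1 pos [ 633.4 -135.2  298.8] TURN [ 0.   0.1 -0. ] SHIFT [ -0.7   5.2 108.8] F [-0.5 -0.3 -0.2] w -0.1 g 0.0 j [ 0.04  0.4   0.14 -0.   -1.31 -1.57]
bar (-118, -250) moved px 0 5 score 0.92 full drop would be [-0.6  5.7]
bar (-14, -250) moved px 0 5 score 0.95 full drop would be [-0.7  5.6]
bar (-60, -250) moved px 0 5 score 0.96 full drop would be [-0.7  5.7]
knob dark? [40, 175, 85]
knob dark? [0, 143, 69]
knob dark? [-20, 126, 187]
knob dark? [-40, 55, 48]
```

Released for over 5 s with the beam down. Now down beside the knob and push it back.

```bash
python3 -m pendant '[[0,0.003,0.036,0,0,0,0],[0,0,0.036,0,0,0,0],[0,0,0.036,0,0,0,0],[0,0,0,0,0,0,0],[0,0,0,0,0,0,0],[0,0,0,0,0,0,0],[0,0,0,0,0,0,0],[0,0,0,0,0,0,0],[0,0,0,0,0,0,0],[0,0,0,0,0,0,0]]' | grep -v ee
python3 -m pendant '[[0,0.007,0,0,0,0,0],[0,0.007,0,0,0,0,0],[0,0.007,0,0,0,0,0],[0,0.007,0,0,0,0,0],[0,0.007,0,0,0,0,0],[0,0.007,0,0,0,0,0]]' | grep -v ee
python3 -m pendant '[[0,0.007,0,0,0,0,0],[0,0.007,0,0,0,0,0],[0,0.007,0,0,0,0,0],[0,0.007,0,0,0,0,0],[0,0.007,0,0,0,0,0]]' | grep -v ee
```

```text
clock: 51.25
position: [633.5, -132.1, 191.3]
contact_force: [-0.3, -0.4, -0.0]
gripper_width: -0.2
grasp_force: 0.0
clock: 51.85
position: [632.9, -91.4, 193.5]
contact_force: [0.6, -4.3, 3.4]
gripper_width: 0.1
grasp_force: 2.5
clock: 52.35
position: [633.1, -59.5, 200.3]
contact_force: [-7.8, -15.4, 31.0]
gripper_width: -0.1
grasp_force: 17.8
```

```bash
python3 -m pendant '[[0,0.006,0,0,0,0,0],[0,0.006,0,0,0,0,0],[0,0.006,0,0,0,0,0]]' | grep -v ee
python3 -m pendant '[[0,0.006,0,0,0,0,0],[0,0.006,0,0,0,0,0],[0,0.006,0,0,0,0,0]]' | grep -v ee
```

```text
clock: 52.65
position: [633.5, -40.1, 202.3]
contact_force: [-5.4, -10.5, 32.7]
gripper_width: -0.3
grasp_force: 15.7
clock: 52.95
position: [633.4, -19.4, 200.6]
contact_force: [-2.7, -2.1, 23.7]
gripper_width: -0.1
grasp_force: 10.6
```

```bash
python3 chk.py
```

```text
bar (-118, -250) moved px 0 1 score 0.97 full drop would be [-0.6  5.7]
bar (-14, -250) moved px 0 1 score 0.94 full drop would be [-0.7  5.6]
bar (-60, -250) moved px 0 1 score 0.95 full drop would be [-0.7  5.7]
knob dark? [40, 211, 84]
knob dark? [0, 78, 67]
knob dark? [-20, 94, 186]
knob dark? [-40, 117, 124]
```

```bash
for i in 1 2 3; do python3 -m pendant '[[0,0.005,0,0,0,0,0],[0,0.005,0,0,0,0,0],[0,0,0,0,0,0,0]]' | grep -E "pos|cont"; done
```

```text
position: [632.5, -7.3, 197.0]
contact_force: [1.1, 1.9, 14.7]
position: [629.0, 2.0, 192.2]
contact_force: [-0.3, 0.5, 3.2]
position: [627.2, 10.6, 190.0]
contact_force: [0.3, -3.5, 1.2]
```

```bash
for i in 1 2 3 4; do python3 -m pendant '[[0,0.004,0,0,0,0,0],[0,0,0,0,0,0,0],[0,0,0,0,0,0,0]]' | grep -E "pos|cont"; done; python3 chk.py
```

```text
position: [626.8, 14.8, 190.1]
contact_force: [-0.3, -3.2, 1.0]
position: [627.1, 19.1, 190.6]
contact_force: [-0.1, -2.1, 0.0]
position: [627.3, 23.0, 191.0]
contact_force: [-0.5, -2.0, 1.3]
position: [627.2, 26.5, 191.1]
contact_force: [0.5, -5.8, 1.4]
bar (-118, -250) moved px 0 0 score 0.99 full drop would be [-0.6  5.7]
bar (-14, -250) moved px 0 0 score 0.99 full drop would be [-0.7  5.6]
bar (-60, -250) moved px 0 0 score 0.99 full drop would be [-0.7  5.7]
knob dark? [40, 119, 41]
knob dark? [0, 71, 68]
knob dark? [-20, 150, 187]
knob dark? [-40, 129, 156]
```

```bash
for i in 1 2 3; do python3 -m pendant '[[0,0.002,0,0,0,0,0],[0,0,0,0,0,0,0],[0,0,0,0,0,0,0]]' | grep -E "pos|cont"; done
```

```text
position: [627.2, 29.6, 190.9]
contact_force: [0.3, -1.2, 1.0]
position: [627.0, 30.7, 191.1]
contact_force: [0.6, -3.0, 0.2]
position: [627.0, 32.1, 191.1]
contact_force: [1.1, -5.2, 1.1]
```

```bash
for i in 1 2 3 4; do python3 -m pendant '[[0,0.002,0,0,0,0,0],[0,0,0,0,0,0,0],[0,0,0,0,0,0,0]]' | grep -E "pos|cont"; done
```

```text
position: [626.8, 32.5, 191.2]
contact_force: [0.9, -10.7, 1.5]
position: [626.8, 32.8, 191.2]
contact_force: [3.1, -15.0, -0.2]
position: [626.7, 33.1, 191.2]
contact_force: [4.7, -20.1, 0.1]
position: [626.6, 33.4, 191.2]
contact_force: [5.0, -27.3, -1.5]
```

Lever at its stop. Back off, rise, and return to in front of the deck.

```bash
python3 -m pendant '[[0,-0.012,0,0,0,0,0],[0,-0.012,0,0,0,0,0],[0,0,-0.04,0,0,0,0],[0,0,-0.04,0,0,0,0],[0,0,-0.035,0,0,0,0],[0.0385,0.012,0,0,0,0,0.04],[0.0385,0.012,0,0,0,0,0.08],[0.0385,0.012,0,0,0,0,0.08],[0.0385,0.012,0,0,0,0,0.08],[0.0385,0.012,0,0,0,0,0.08],[0,0,0,0,0,0,0.08],[0,0,0,0,0,0,0.08]]' | grep -v ee
python3 chk.py; python3 -c "
from h import *
plan2(432,70,95,-177.7)
d=cam('wrist','pics/w11.png'); P=[575.7,72.9,.04]
g=cv2.cvtColor(d['image'],cv2.COLOR_RGB2HSV)
for x in range(-86,-46,4):
    print(x,[int(g[q[1],q[0],1]) for q in proj(d,place(P,[(x,y,31) for y in (-38,-33,-24,-10,0,10,24,33,38)])).round().astype(int)])"
```

```text
clock: 58.55
position: [432.2, 70.0, 306.6]
contact_force: [-0.2, 0.1, 0.7]
gripper_width: 80.2
grasp_force: 0.0
bar (-118, -250) moved px 0 0 score 0.98 full drop would be [-0.6  5.7]
bar (-14, -250) moved px 0 0 score 1.00 full drop would be [-0.7  5.6]
bar (-60, -250) moved px 0 0 score 0.98 full drop would be [-0.7  5.7]
knob dark? [40, 32, 49]
knob dark? [0, 92, 106]
knob dark? [-20, 153, 188]
knob dark? [-40, 131, 158]
clk 58.6 pos [433.3  69.7 306. ] TURN [ 0.1  0.1 -0. ] SHIFT [  1.3   0.4 211. ] F [-0.  -0.3 -1. ] w 79.8 g 0.0 j [ 0.53  0.02 -0.33 -0.   -1.21 -2.06]
-86 [79, 80, 80, 81, 79, 80, 82, 82, 81]
-82 [78, 78, 79, 78, 78, 82, 82, 81, 82]
-78 [78, 78, 82, 94, 79, 81, 99, 82, 81]
-74 [80, 81, 39, 35, 34, 35, 34, 79, 78]
-70 [81, 80, 35, 35, 35, 35, 35, 81, 80]
-66 [79, 101, 35, 34, 36, 34, 34, 43, 78]
-62 [78, 101, 34, 36, 35, 35, 35, 44, 79]
-58 [99, 100, 35, 35, 35, 35, 34, 57, 80]
-54 [100, 100, 34, 35, 35, 34, 34, 57, 81]
-50 [100, 100, 56, 56, 45, 52, 54, 74, 99]
```

```bash
python3 -m pendant '[[0.001,0,0.042,0,0,0,0.082],[0,0,0.042,0,0,0,0.082],[0,0,0.042,0,0,0,0.082],[0,0,0.042,0,0,0,0.082],[0,0,0.042,0,0,0,0.082],[-0.025,0,0.02,0,0,0,0.082],[-0.025,0,0.02,0,0,0,0.082],[-0.013,0,0.01,0,0,0,0.082],[0,0,0,0,0,0,0.082],[0,0,0,0,0,0,0.082]]' | grep -v ee; python3 -c "
from h import *
plan2(508.5,71.5,36.5,-177.7)"
```

```text
clock: 59.7
position: [494.9, 71.3, 45.0]
contact_force: [0.5, -0.3, 0.2]
gripper_width: 82.1
grasp_force: 0.0
clk 59.7 pos [494.9  71.3  45. ] TURN [ 0.  -0.1 -0.1] SHIFT [-13.6  -0.3   8.5] F [ 0.5 -0.3  0.2] w 82.1 g 0.0 j [ 0.47  0.44 -0.55 -0.   -0.58 -2.  ]
```

```bash
python3 -m pendant '[[-0.007,0,0.004,0,0,0,0.082],[-0.0065,0,0.0045,0,0,0,0.082],[0,0,0,0,0,0,0.082],[0,0,0,0,0,0,0.065],[0,0,0,0,0,0,0.05],[0,0,0,0,0,0,0.04],[0,0,0,0,0,0,0.04],[0,0,0,0,0,0,0.04],[0,0,0,0,0,0,0.04]]' | grep -v ee; python3 -m pendant '[[0.01,0,-0.001,0,0,0,0.04],[0.015,0,0,0,0,0,0.04],[0.015,0,0,0,0,0,0.04],[0.015,0,0,0,0,0,0.04],[0.015,0,0,0,0,0,0.04],[0.015,0,0,0,0,0,0.04],[0,0,-0.03,0,0,0,0.04],[0,0,-0.035,0,0,0,0.04],[0,0,-0.03,0,0,7.3,0.04],[0,0,0,0,0,0,0.04]]' | grep -v ee
python3 -c "
from h import *
plan2(525.7,330.2,60,175)"
```

```text
clock: 60.6
position: [508.2, 72.2, 38.1]
contact_force: [-3.3, -0.4, 5.9]
gripper_width: 56.4
grasp_force: 64.0
clock: 61.6
position: [424.9, 69.9, 136.8]
contact_force: [0.0, -0.1, -0.5]
gripper_width: 56.2
grasp_force: 64.1
clk 61.6 pos [424.9  69.9 136.8] TURN [ 0.3  0.5 -0.1] SHIFT [-77.7 268.1  76.8] F [ 0.  -0.1 -0.5] w 56.2 g 64.1 j [ 0.54  0.19 -0.62  0.   -0.75 -2.2 ]
```

```bash
python3 -m pendant '[[0,0.033,0,0.3,0.5,0,0.04],[0,0.034,0,0,0,0,0.04],[0,0.034,0,0,0,0,0.04],[0,0.034,0,0,0,0,0.04],[0,0.034,0,0,0,0,0.04],[0,0.034,0,0,0,0,0.04],[-0.026,0.034,0,0,0,0,0.04],[-0.026,0.031,0,0,0,0,0.04],[-0.026,0,0,0,0,0,0.04],[0,0,0,0,0,0,0.04],[0,0,0,0,0,0,0.04]]' | grep -v ee
python3 -c "
from h import *
plan2(525.7,330.2,60,175)
t=cam('top','pics/t12.png'); d=cam('wrist'); im=d['image'][:,:,::-1].copy()
cv2.imwrite('pics/w12.png',im)"
```

```text
clock: 62.7
position: [523.5, 328.0, 129.7]
contact_force: [-0.8, 0.6, 0.1]
gripper_width: 56.2
grasp_force: 64.1
clk 62.7 pos [523.5 328.  129.7] TURN [-0.4 -0.6 -0.1] SHIFT [-2.   2.4 69.7] F [-0.8  0.6  0.1] w 56.2 g 64.1 j [ 0.82  0.49 -0.16 -0.01 -0.93 -2.48]
```

```bash
python3 -m pendant '[[-0.002,0.0024,0.03,-0.4,-0.6,0,0.04],[0,0,0.03,0,0,0,0.04],[0,0,0.025,0,0,0,0.04],[0,0,0.012,0,0,0,0.04],[0,0,0,0,0,0,0.04],[0,0,0,0,0,0,0.04]]' | grep -v ee; for i in 1 2 ; do python3 -m pendant '[[0,0,0.002,0,0,0,0.04],[0,0,0,0,0,0,0.04],[0,0,0,0,0,0,0.04]]' | grep -E "pos|cont"; done
```

```text
clock: 63.4
position: [527.1, 331.6, 35.7]
contact_force: [-0.3, 0.4, -0.6]
gripper_width: 56.3
grasp_force: 64.1
position: [527.1, 331.5, 33.5]
contact_force: [-0.6, -0.8, -0.3]
position: [526.7, 331.1, 30.6]
contact_force: [0.6, -0.0, -0.9]
```

```bash
for i in 1 2 ; do python3 -m pendant '[[0,0,0.0015,0,0,0,0.04],[0,0,0,0,0,0,0.04],[0,0,0,0,0,0,0.04]]' | grep -E "pos|cont"; done
```

```text
position: [526.9, 331.3, 29.3]
contact_force: [-0.4, -0.5, 0.2]
position: [526.9, 331.4, 29.2]
contact_force: [-2.6, 0.1, 6.9]
```

Contact with the tray floor. Release (small opening), rise, and take a final look.

```bash
python3 -m pendant '[[0,0,-0.001,0,0,0,0.058],[0,0,0,0,0,0,0.062],[0,0,0,0,0,0,0.068],[0,0,0,0,0,0,0.068],[0,0,0,0,0,0,0.068],[0,0,-0.015,0,0,0,0.068],[0,0,-0.03,0,0,0,0.068],[0,0,-0.05,0,0,0,0.068],[0,0,-0.05,0,0,0,0.068],[0.03,0,-0.04,0,0,0,0.068],[0.03,0,-0.03,0,0,0,0.068],[0,0,0,0,0,0,0.068]]' | grep -v ee
python3 chk.py; python3 -c "
from h import *
d=cam('wrist'); s=cam('scene'); im=d['image'][:,:,::-1].copy()
p=[565.6,326.7,np.radians(-5)]
for z,a,b,c in((22,75,60,(0,200,0)),(22,47,33,(0,0,255))):
  cv2.polylines(im,[proj(d,place(p,[(-a,-b,z),(a,-b,z),(a,b,z),(-a,b,z)])).round().astype(int)],True,c,1)
a=cv2.resize(im,(400,300)); b=cv2.resize(s['image'][130:280,150:350,::-1],(400,300),interpolation=cv2.INTER_CUBIC)
cv2.imwrite('pics/c13.png',np.hstack([a,b]))"
```

```text
clock: 65.8
position: [465.7, 337.4, 249.5]
contact_force: [-0.1, 1.2, -0.2]
gripper_width: 67.9
grasp_force: 0.0
bar (-118, -250) moved px 0 0 score 0.98 full drop would be [-0.6  5.7]
bar (-14, -250) moved px 0 0 score 1.00 full drop would be [-0.7  5.6]
bar (-60, -250) moved px 0 0 score 0.98 full drop would be [-0.7  5.7]
knob dark? [40, 33, 50]
knob dark? [0, 92, 104]
knob dark? [-20, 152, 185]
knob dark? [-40, 130, 155]
```

View pics/c13.png

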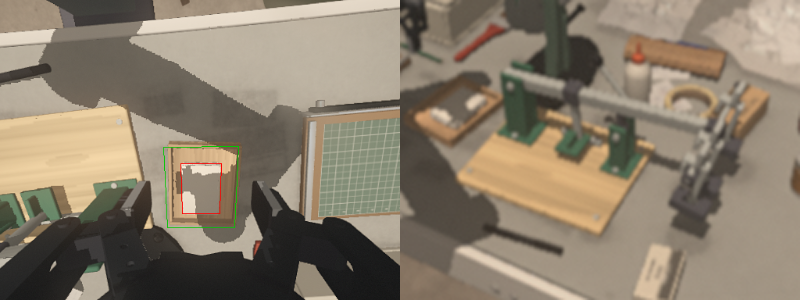

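The deck lies flat and centred in the tray at about (200,188). The weights hang, the beam is up and the lever is locked, so I'm handing it in.

```bash
python3 -c "
from bench import arm
print(arm.job_done())"
```

```text
the job is handed in; nothing more can be done
None
```

The job is handed in at about 66 s of the 210 s allowed: the stack was pressed for over five seconds and, by the last camera check, lies flat in the tray, with all three weights hanging on the crossbar and the beam locked up; the judge's result was not shown to me.

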